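# Strip the measuring rail and put the instruments away in the drawer

## Task

The bond tests are over: draw open the drawer that stands ajar and put the instruments away in it. Unhook every amplifier module from the mounting rail (swing its lower end out and up, then lift its hook off the lip, so that the foot below is not strained against the rail), stand each one upright in the drawer, set down rather than dropped, put all the displacement transducers from the bench into the drawer too, then push the drawer fully shut. Leave the concrete prism and the tin where they are.

Things in the scene. Friction and masses are not known exactly. Their poses are not given: they have to be found in the camera images.
- stand: Rail stand, fixed: a level aluminium top-hat rail, 340 mm long, 50 mm high, before a white steel plate (145 mm high, front 19 mm behind the rail's front face). Origin: on the bench under the middle of the rail's front face; x points into the plate, y along the rail, z up. The modules hang on the -x side, their origins 29 mm in front of the rail's face, about 95 mm apart.
- rail_lip (a point): Middle of the top edge of the rail's upper lip, on its front face, 131 mm above the bench; axes as stand. Both lips are 3 mm thick (x 0 to 3). Behind the upper lip is a channel 9 mm deep, open upward, where the nibs hang. The lower lip's bottom edge is 50 mm lower.
- module1: Strain-gauge amplifier module: grey box 36 mm wide (y), 58 deep (x -29 to +29), 76 tall, 0.18 kg; may be absent. Origin: centre of its underside; z up, front (white label, terminals) faces its -x. Hangs upright on the rail, underside 65 mm above the bench. Plain sides, best gripped high up from above. Stands steadily on its underside.
- module2: Another amplifier module exactly like module1, hung on the same rail. May be absent.
- module3: Another amplifier module exactly like module1, hung on the same rail. May be absent.
- nib1 (a point): Tip of module1's nib, front edge, 32.3 mm behind the module's origin and 61 mm above its underside; module's axes. The hook (24 mm wide) lies on the upper lip (arm underside at z = 66) and the nib reaches 5 mm down behind the lip, touching it; nib 3 mm thick. About this point the module is swung to take it off.
- foot1: Tip of module1's fixed foot, 40 mm behind the origin, 11 mm above the underside; foot 6 mm thick, 2 mm below the rail's lower lip and reaching under it, so the module can not come off straight up or straight out. Swinging the lower end out and up by 14 degrees frees it; 18 to 28 is good; near 30 the nib binds. Then lift 10 mm or more. 
- foot2: Tip of module2's foot, exactly like foot1. May be absent.
- foot3: Tip of module3's foot, exactly like foot1. May be absent.
- transducer1: Displacement transducer: steel cylinder 20 mm in diameter, 96 mm long (along its x), thin 18 mm plunger at +x, through the middle of an aluminium clamp block 28 (x) by 30 (y) by 30 mm tall; 0.13 kg. Origin: centre of the block's underside. It lies on its block on the bench, free all round. May be absent.
- transducer2: Another displacement transducer exactly like transducer1. May be absent.
- transducer3: Another displacement transducer exactly like transducer1. May be absent.
- drawer (a joint): Opening of the cabinet's single drawer in m: 0 fully shut, up to 0.19 fully open; it starts ajar (0.05 to 0.08), so that a finger goes in behind the front panel. It slides with about 1.5 N of friction and stays where it is left: draw it out by the panel's top edge, push the panel to shut it.
- drawer_floor (a point): Centre of the drawer's inner floor, 16 mm above the bench; moves with the drawer. x points into the cabinet (it opens along -x), y along the width, z up. Inside: x -100 to +100, y -200 to +200 mm; sides 50 mm high, front panel 96 mm above the floor (x -112 to -100). Beyond x = -100 mm + opening one is under the cabinet top (125 mm above the bench; 101 mm clear over the floor).
- drawer_front (a point): Middle of the top edge of the drawer's white front panel, on its outer face, 112 mm above the bench; the panel is 424 mm wide, 100 mm tall, 12 mm thick; a small cup pull sticks out 16 mm at its middle, 45 to 65 mm above the bench. Axes as drawer_floor.
- prism: Bystander: concrete prism 160 by 40 by 40 mm with a black strip on top, 0.6 kg. Origin: centre of its underside.
- tin: Bystander: round tin, 80 mm in diameter, 90 mm tall, 0.5 kg. Origin: centre of its underside.
There are look-alikes about, which are no part of the job. What is shaped like the module3 but pink is not meant.

How it is judged:
On the way:
1. all modules stand upright on the floor of the open drawer and all transducers lie in it (x of module1 in the frame of drawer_floor between -0.1 and 0.1 m and y of module1 in the frame of drawer_floor between -0.2 and 0.2 m and z of each of module1, module2, module3 in the frame of drawer_floor below 0.012 m and angle between each of module1, module2, module3's own z axis and vertical below 0.2 rad and x of module2 in the frame of drawer_floor between -0.1 and 0.1 m and y of module2 in the frame of drawer_floor between -0.2 and 0.2 m and x of module3 in the frame of drawer_floor between -0.1 and 0.1 m and y of module3 in the frame of drawer_floor between -0.2 and 0.2 m and x of transducer1 in the frame of drawer_floor between -0.1 and 0.1 m and y of transducer1 in the frame of drawer_floor between -0.2 and 0.2 m and z of each of transducer1, transducer2, transducer3 in the frame of drawer_floor below 0.05 m and x of transducer2 in the frame of drawer_floor between -0.1 and 0.1 m and y of transducer2 in the frame of drawer_floor between -0.2 and 0.2 m and x of transducer3 in the frame of drawer_floor between -0.1 and 0.1 m and y of transducer3 in the frame of drawer_floor between -0.2 and 0.2 m and value of joint drawer above 0.09 m), for 0.2 s.
At the end, for the whole second after the job is handed in: The drawer is shut to within 6 mm; every module present stands in it on its underside, upright within 0.2 rad; every transducer present lies in it; all at rest (x of module1 in the frame of drawer_floor between -0.1 and 0.1 m and y of module1 in the frame of drawer_floor between -0.2 and 0.2 m and z of each of module1, module2, module3 in the frame of drawer_floor below 0.012 m and angle between each of module1, module2, module3's own z axis and vertical below 0.2 rad and x of module2 in the frame of drawer_floor between -0.1 and 0.1 m and y of module2 in the frame of drawer_floor between -0.2 and 0.2 m and x of module3 in the frame of drawer_floor between -0.1 and 0.1 m and y of module3 in the frame of drawer_floor between -0.2 and 0.2 m and x of transducer1 in the frame of drawer_floor between -0.1 and 0.1 m and y of transducer1 in the frame of drawer_floor between -0.2 and 0.2 m and z of each of transducer1, transducer2, transducer3 in the frame of drawer_floor below 0.05 m and x of transducer2 in the frame of drawer_floor between -0.1 and 0.1 m and y of transducer2 in the frame of drawer_floor between -0.2 and 0.2 m and x of transducer3 in the frame of drawer_floor between -0.1 and 0.1 m and y of transducer3 in the frame of drawer_floor between -0.2 and 0.2 m and linear speed of each of module1, module2, module3, transducer1, transducer2, transducer3 below 0.03 m/s and value of joint drawer below 0.006 m); the robot touches nothing.
It fails at once if a module is dropped into the drawer (faster than 0.8 m/s within 40 mm of its floor) (x of module1 in the frame of drawer_floor between -0.12 and 0.1 m and y of module1 in the frame of drawer_floor between -0.2 and 0.2 m and z of module1 in the frame of drawer_floor below 0.04 m and linear speed of module1 above 0.8 m/s).
It fails at once if a module is dropped into the drawer (faster than 0.8 m/s within 40 mm of its floor) (x of module2 in the frame of drawer_floor between -0.12 and 0.1 m and y of module2 in the frame of drawer_floor between -0.2 and 0.2 m and z of module2 in the frame of drawer_floor below 0.04 m and linear speed of module2 above 0.8 m/s).
It fails at once if a module is dropped into the drawer (faster than 0.8 m/s within 40 mm of its floor) (x of module3 in the frame of drawer_floor between -0.12 and 0.1 m and y of module3 in the frame of drawer_floor between -0.2 and 0.2 m and z of module3 in the frame of drawer_floor below 0.04 m and linear speed of module3 above 0.8 m/s).
It fails at once if a module is pulled off by force: its foot is strained against the rail's lower lip with over 12 N (contact force between any of foot1, foot2, foot3 and stand above 12 N).
It fails at once if the prism or the tin is moved by more than 30 mm (distance of any of prism, tin from where it was at the start of the episode above 0.03 m).
Of module1, module2, module3 only 2 to 3 are there at a start; the rules pass over those that are not, and their reading is None.
Of transducer1, transducer2, transducer3 only 2 to 3 are there at a start; the rules pass over those that are not, and their reading is None.
At some moment in a run one of transducer1, transducer2, transducer3 may be knocked a few centimetres aside while the robot is not near it.
It also fails if it takes over 210 s, if anything falls off the work surface, if the arm or the gripper's body presses on something with over 40 N, if the wrist force passes 120 N, or if a joint passes its speed limit or range.

## Robot

A 6-joint arm with a two-finger parallel gripper is mounted at the origin on the work surface. World frame = base frame: x ahead of the robot, y to its left, z up, the work surface at z = 0. Lengths are in m, angles in rad, forces in N, time in s.
With the tool pointing down it reaches from about 0.3 to 0.85 m from the base axis. Payload 4.2 kg.
Tool frame: the origin (TCP) lies midway between the tips of the shut fingers; the grasp point (between the pads) lies 19 mm behind it; z points along the fingers, y is the line along which they close (so a half turn about z gives the same grasp; the last joint's range is limited). The gripper opens to 91 mm and grips with 3 to 60 N. Pads are 32 mm wide; open, the fingers measure 118 mm over their backs; the gripper's body (76 mm by 178 mm) begins 60 mm behind the grasp point.
Start: joints at [1.317, 0.32, 1.565, -0, 1.257, -0.02], TCP at [0.133, 0.559, 0.214] pointing down, gripper open.
Joint ranges: [-3.11, 3.11], [-0.84, 2.01], [0.21, 2.61], [-1.34, 4.49], [0.05, 2.63], [-2.56, 2.56]. Speed limits (rad/s): [2.57, 2.57, 3.14, 3.14, 3.14, 3.14].

## Interface

Orientations are given as a unit quaternion [w, x, y, z].
In Python, from bench import arm gives the robot as it stands.
- The arm moves only by the tool step_arm, never from a script. Its argument "series" is a list of rows, each an object of numbers: "dx", "dy", "dz": the shift along the tool's x, y, z in cm; "twist": the turn about the tool's z in degrees. In form: [{"dx": .., "dy": .., "dz": .., "twist": ..}, ...]. A call has 1 to 8 rows; each row shifts and turns the commanded pose from where the row before left it, along the tool's axes as they then stand; what a row does not reach is not made up. A row lasts 1/10 s, in which the tool goes at most 50 mm and 8.59 degrees, less where a joint would pass 70% of its speed; a pose out of reach is approached as far as the arm can. A call with a gripper value outside its range is refused whole. "jaw" is the gripper command: -1 is shut, 1 is fully open, values between are in proportion, set as the call begins (left out, the last holds). The fingers move at their own pace and stop on an object; "grip_force" is the grip in N (left out, the last holds). Time passes only in rows, so rows that do not move let the fingers close. It gives the time, the measured TCP pose, the force, the opening and the grip force at its end, in the units of the state.
- arm.state(): the state, without advancing time (a new reading comes with each control period).
- arm.capture(name): name is "side" or "top"; returns a dict with "image" (420x560x3 uint8, blue, green, red), "fx", "fy", "cx", "cy" (pixels), "R" (3x3) and "t" (3): a world point X has camera coordinates R X + t. Camera axes: x right, y down, z forward; pixel columns grow to the right and rows downward; lengths in m; the calibration is good to about 2 mm. A picture is of the moment at which its call begins. There is no depth.
- arm.close_job(): hands the job in; it is judged then, once.
The state is a dict: "time_s": time; "q": joint angles; "qd": joint speeds; "joint_efforts": joint torques, N m; "ee_pos": TCP position; "tcp_rot": TCP orientation; "ft_force": force on the tool from outside, world axes, zero at the start; "wrist_torque": the same for the moment, N m; "gripper_width": finger opening in m; "gripper_force": force on a finger pad.
Only numpy, scipy, OpenCV 4.12 (cv2) and the standard library are available. Lean on these libraries where they do the work, as an engineer would, in place of code of your own. Each camera call takes 0.05 s, during which the arm holds its last target. There are 200 camera calls.

## Working session

There is one attempt and no reset: what is moved stays moved. The work goes in short steps, Python scripts to look and compute and a tool call to move; the robot and the scene stay as the last step left them, time stands still between calls to the robot, and variables do not carry over. Pictures are saved under pics/ and viewed, at most 14 in all, crops included, and the job is handed in when it is done.

Besides the shell and the picture viewer there is one more tool, called after "Call:" in YAML: its name, and indented under it one key for each argument. step_arm: Moves the arm, as the interface text tells. Its arguments: {"type":"object","properties":{"series":{"type":"array"},"jaw":{"type":"number"},"grip_force":{"type":"number"}},"required":["series"]}

```bash
mkdir -p pics; cat > h.py <<'E'
import numpy as np, cv2
from bench import arm
def cap(n,f=None):
    c=arm.capture(n); c={k:(np.array(v) if k in('image','R','t') else v) for k,v in c.items()}
    if f: cv2.imwrite('pics/'+f,c['image'])
    return c
def ray(c,u,v):
    d=c['R'].T@np.array([(u-c['cx'])/c['fx'],(v-c['cy'])/c['fy'],1]); o=-c['R'].T@c['t']; return o,d/np.linalg.norm(d)
def onz(c,u,v,z):
    o,d=ray(c,u,v); return o+d*(z-o[2])/d[2]
def proj(c,X):
    p=c['R']@np.array(X,float)+c['t']; return np.array([c['fx']*p[0]/p[2]+c['cx'],c['fy']*p[1]/p[2]+c['cy']])
E
python3 - <<'E'
from h import *
import pickle
for n in('top','side'):
    c=cap(n,n+'0.png'); pickle.dump(c,open(n+'.pkl','wb')); print(n,-c['R'].T@c['t'],c['R'].round(3).tolist(),c['fx'])
print(arm.state())
E
```

```text
top [0.29964835 0.10574928 1.35941376] [[-0.013, -1.0, 0.007], [-0.982, 0.011, -0.188], [0.188, -0.01, -0.982]] 524.5746968151278
side [ 0.15836778 -1.08958338  0.8133061 ] [[0.95, -0.313, -0.016], [-0.166, -0.461, -0.872], [0.266, 0.83, -0.49]] 497.42448099489934
{'time_s': 0.1, 'q': array([ 1.31698977e+00,  3.20223796e-01,  1.56551794e+00, -2.15476041e-05,
        1.25741515e+00, -2.00212065e-02]), 'qd': array([-0.00075167, -0.00141403, -0.00320318, -0.0006377 , -0.00178696,
       -0.00085646]), 'joint_efforts': array([ 1.05186828e-03, -4.13332415e+01, -2.32510793e+01,  7.28860823e-02,
        4.22318245e-02, -7.37292612e-05]), 'ee_pos': array([0.13311249, 0.55892694, 0.21322194]), 'tcp_rot': array([-9.65973513e-05,  1.16623311e-01,  9.93175912e-01, -7.76192843e-04]), 'ft_force': array([ 0.59982356, -0.9158637 ,  0.06625624]), 'wrist_torque': array([-0.00513781, -0.08376804, -0.00936918]), 'gripper_force': 0.0, 'gripper_width': 0.09136120517590855}
```

View pics/top0.png

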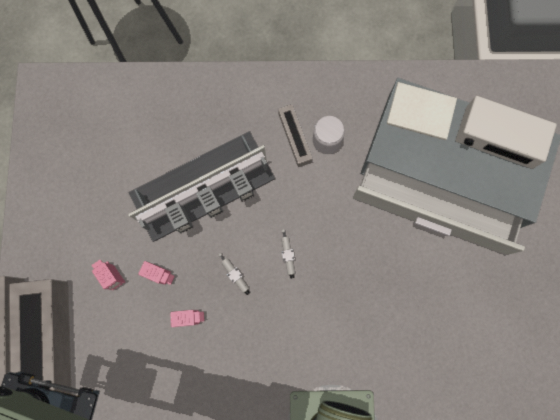

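View pics/side0.png

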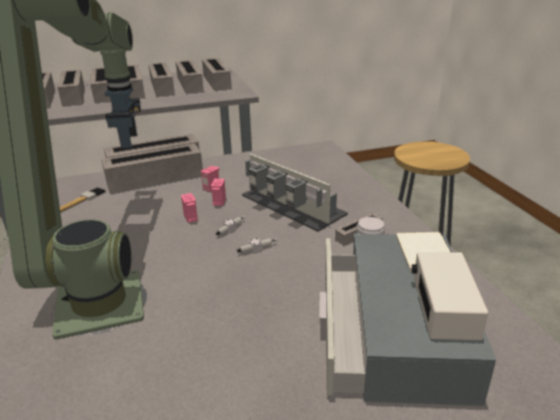

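Top view: three grey modules on the rail at px (177,215), (208,200) and (241,184). There are two transducers at (235,275) and (288,255). The pink look-alikes at (106,275), (156,272) and (186,318) are not meant. The drawer front runs from (360,195) to (520,245), the tin is at (329,130) and the prism at (295,135). The grey modules hanging on the rail fit the description, and I'll confirm that in a crop.

```bash
python3 - <<'E'
from h import *
import pickle
t=pickle.load(open('top.pkl','rb'))['image']
a=cv2.resize(t[125:300,120:320],None,fx=3,fy=3,interpolation=cv2.INTER_CUBIC)
b=cv2.resize(t[170:260,345:535],None,fx=1,fy=1)
cv2.imwrite('pics/c1.png',a)
cv2.imwrite('pics/c2.png',cv2.resize(t[80:255,345:560],None,fx=3,fy=3,interpolation=cv2.INTER_CUBIC))
E
```

```text
(no output)
```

View pics/c1.png

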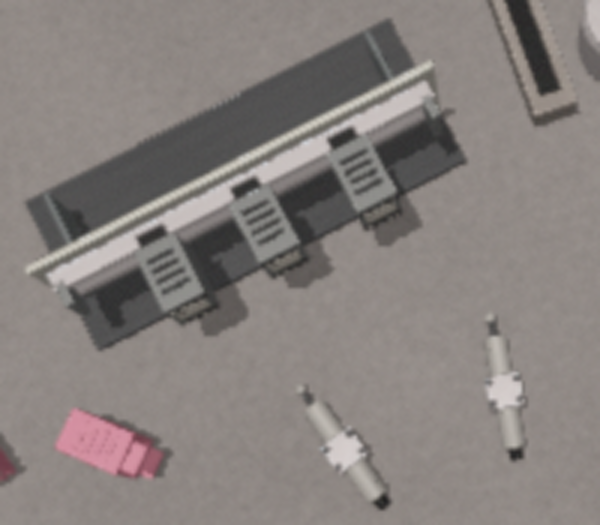

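View pics/c2.png

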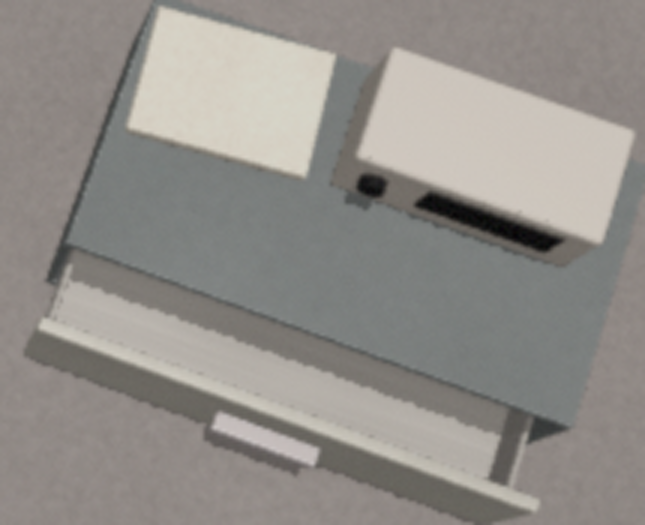

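Crop c1: three grey modules hang on the rail, tops at full-image px about (177,217), (208,200) and (241,183). Both transducers are confirmed, with plungers toward the rail. Crop c2: the panel's top edge runs (358,190) to (523,250), and the cabinet's front edge (368,162) to (535,223).

```bash
python3 - <<'E'
from h import *
import pickle
c=pickle.load(open('top.pkl','rb'))
P=lambda u,v,z,o=(120,125):onz(c,o[0]+(u-1)/3,o[1]+(v-1)/3,z)[:2]
np.set_printoptions(precision=4,suppress=True)
A,B=P(28,268,.145),P(433,67,.145); d=B-A
print('plate',A,B,np.linalg.norm(d),'ydir deg',np.degrees(np.arctan2(*(-d)[::-1])))
for q in [[(140,243),(171,233),(202,296),(170,308)],[(233,195),(264,186),(300,248),(265,262)],[(330,148),(361,136),(396,195),(362,212)]]:
    Q=np.array([P(*p,.141) for p in q]); s=lambda i,j:np.linalg.norm(Q[i]-Q[j])
    print('mod',Q.mean(0),s(0,1),s(2,3),s(0,3),s(1,2), 'front-dir',np.degrees(np.arctan2(*((Q[2]+Q[3]-Q[0]-Q[1])[::-1]))))
for b,p,r in [((345,452),(302,388),(382,500)),((505,392),(491,320),(516,455))]:
    b=P(*b,.03);p=P(*p,.015);r=P(*r,.018); print('tr',b,p,r,np.linalg.norm(p-r),np.degrees(np.arctan2(*(p-r)[::-1])))
o=(345,80)
L,R=P(40,330,.112,o),P(535,510,.112,o); print('panel outer',L,R,np.linalg.norm(L-R),(L+R)/2,np.degrees(np.arctan2(*(L-R)[::-1])))
L2,R2=P(68,245,.125,o),P(570,430,.125,o); print('cab',L2,R2,np.linalg.norm(L2-R2),np.degrees(np.arctan2(*(L2-R2)[::-1])))
n=(L-R)/np.linalg.norm(L-R); n=np.array([n[1],-n[0]]); print('n',n,'gap',(L2-(L+R)/2)@n)
# colour-based block centroids
g=cv2.cvtColor(c['image'],cv2.COLOR_BGR2GRAY)
for x in((220,235),(275,225)):
    s=g[x[1]:x[1]+65,x[0]:x[0]+35]; m=(s>195).astype('uint8'); n_,l,st,ce=cv2.connectedComponentsWithStats(m); i=1+st[1:,4].argmax(); u,v=ce[i]+x; print(u,v,st[i,4],onz(c,u,v,.03))
for n_,p,z in(('tin',(329,130),.09),('prism',(295,135),.04)): print(n_,onz(c,*p,z))
E
```

```text
plate [0.5265 0.4749] [0.6871 0.1575] 0.35570018114946733 ydir deg 116.84275365286261
mod [0.5244 0.3642] 0.02538263272679389 0.0264150597888342 0.0578391363882995 0.05680246892473383 front-dir -153.73399582349222
mod [0.5616 0.2905] 0.025429268484503664 0.029459269737718632 0.06037749448213383 0.0583427508910704 front-dir -152.12815596108805
mod [0.6014 0.2143] 0.02647832638198175 0.03009389428337931 0.05856377321450234 0.056180852506687716 front-dir -152.00891100423925
tr [0.3878 0.2373] [0.4437 0.276 ] [0.348  0.2071] 0.11789292257146139 35.748964300941466
tr [0.4366 0.1024] [0.5005 0.1138] [0.3843 0.0937] 0.11796269608321439 9.779625617858159
panel outer [ 0.5866 -0.0701] [ 0.4349 -0.4601] 0.4184701900403355 [ 0.5108 -0.2651] 68.74219228208118
cab [ 0.6543 -0.0937] [ 0.4971 -0.4884] 0.4248341532592567 68.28252405701204
n [ 0.932  -0.3626] gap 0.0716463630045571
234.16438356164383 274.7945205479452 73 [0.3892 0.2386 0.03  ]
287.6338028169014 255.1549295774648 71 [0.4371 0.1034 0.03  ]
tin [ 0.7479 -0.0052  0.09  ]
prism [0.7527 0.0803 0.04  ]
```

```bash
python3 - <<'E'
from h import *
import pickle
t=pickle.load(open('top.pkl','rb'))['image'];s=pickle.load(open('side.pkl','rb'))['image']
a=cv2.resize(t[160:235,160:260],(800,600),interpolation=cv2.INTER_CUBIC)[:, :]
b=cv2.resize(s[150:225,240:340],(800,600),interpolation=cv2.INTER_CUBIC)
cv2.imwrite('pics/c3.png',a);cv2.imwrite('pics/c4.png',b)
E
```

```text
(no output)
```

View pics/c3.png

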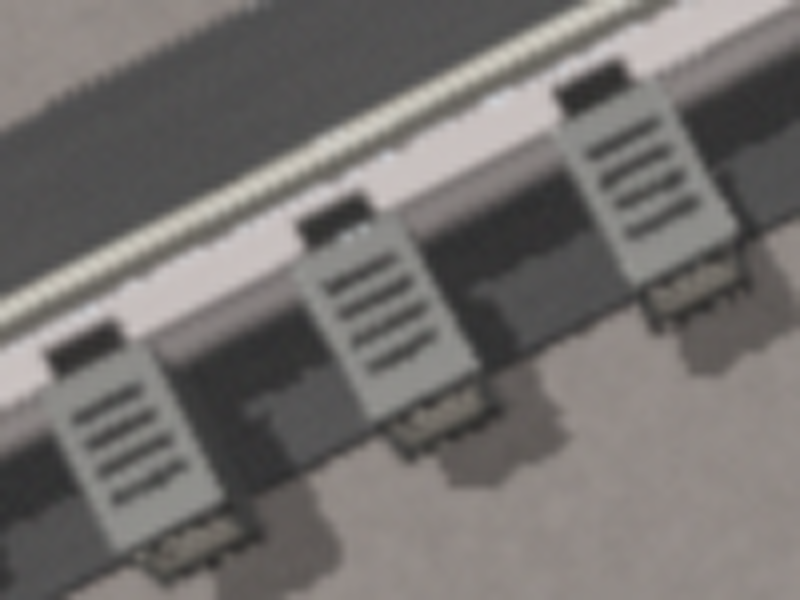

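View pics/c4.png

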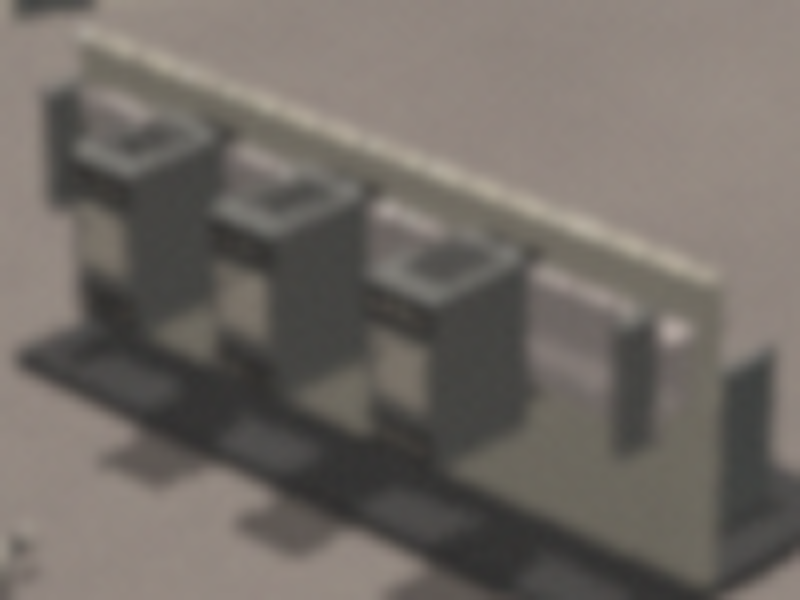

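```bash
python3 - <<'E'
from h import *
import pickle
c=pickle.load(open('top.pkl','rb'));np.set_printoptions(precision=4,suppress=True)
P=lambda u,v,z:onz(c,160+(u-3.5)/8,160+(v-3.5)/8,z)[:2]
M=[]
for q in [[(45,390),(150,340),(225,500),(120,555)],[(300,270),(405,215),(485,370),(375,425)],[(555,125),(660,80),(740,235),(635,290)]]:
    Q=np.array([P(*p,.141) for p in q]); s=lambda i,j:np.linalg.norm(Q[i]-Q[j]);M.append(Q.mean(0))
    f=Q[0]+Q[1]-Q[2]-Q[3]
    print('mod',M[-1],s(0,1),s(2,3),s(0,3),s(1,2),np.degrees(np.arctan2(f[1],f[0])))
d=M[0]-M[2];print('rail x deg',np.degrees(np.arctan2(d[1],d[0]))-90,np.linalg.norm(M[0]-M[1]),np.linalg.norm(M[1]-M[2]))
a=np.radians(27);x=np.array([np.cos(a),np.sin(a)])
A=P(0,335,.145);B=P(640,12,.145);d=A-B;print('plate front deg',np.degrees(np.arctan2(d[1],d[0]))-90, A@x-.019-.029, B@x-.019-.029,[m@x for m in M])
A=P(150,318,.131);B=P(560,120,.131);print('lip?',A@x-.029,B@x-.029)
E
```

```text
mod [0.5228 0.3645] 0.03390009981074789 0.03428627624432028 0.054841863516974544 0.053618321873339786 25.597408273578893
mod [0.56   0.2897] 0.034977741795741035 0.036036005724790834 0.0524393390565889 0.053265019549768394 26.68135972840121
mod [0.6011 0.2141] 0.034133504221963394 0.035196562438507335 0.05626403107283028 0.053634488575126656 26.036269868563185
rail x deg 27.48198533407127 0.08347292972986332 0.08609596527575654
plate front deg 27.22257996163107 0.6307852829695498 0.631606981517696 [np.float64(0.6313107071202166), np.float64(0.6304807522452577), np.float64(0.6327369100512711)]
lip? 0.6379281683784416 0.6358059559434247
```

```bash
cat >> h.py <<'E'
def rot():
    from scipy.spatial.transform import Rotation as R
    s=arm.state(); q=s['tcp_rot']; return s,R.from_quat([*q[1:],q[0]]).as_matrix()
def go(x,y,z,ya,s=None,M=None):
    """twist (deg) to bring tool y to world angle ya, then tool shifts in cm"""
    if s is None: s,M=rot()
    cur=np.degrees(np.arctan2(M[1,1],M[0,1])); tw=(cur-ya+180)%360-180
    a=np.radians(ya); yt=np.array([np.cos(a),np.sin(a),0]); xt=np.array([-yt[1],yt[0],0])
    d=np.array([x,y,z])-s['ee_pos']
    print('yaw %.1f twist %.1f | dx %.2f dy %.2f dz %.2f cm'%(cur,tw,*(100*np.array([d@xt,d@yt,-d[2]]))),'pos',s['ee_pos'].round(4),'F',np.round(s['ft_force'],1),'w %.4f gf %.1f t %.1f'%(s['gripper_width'],s['gripper_force'],s['time_s']),'tilt',M[:,2].round(3))
E
python3 -c "
from h import *
go(.55,-.28,.25,68.5)"
```

```text
yaw 76.6 twist 8.1 | dx -69.53 dy -62.78 dz -3.68 cm pos [0.1331 0.5589 0.2132] F [ 0.6 -0.9  0.1] w 0.0914 gf 0.0 t 0.1 tilt [-0.    -0.002 -1.   ]
```

Call:
step_arm:
  series:
    - {"twist": 8.1, "dz": -1}
    - {"dx": -2.9, "dy": -2.6, "dz": -1}
    - {"dx": -2.9, "dy": -2.6, "dz": -1}
    - {"dx": -2.9, "dy": -2.6}
    - {"dx": -2.9, "dy": -2.6}
    - {"dx": -2.9, "dy": -2.6}
    - {"dx": -2.9, "dy": -2.6}
    - {"dx": -2.9, "dy": -2.6}
  jaw: -1

```text
$.series[0]: bad value
```

Call:
step_arm:
  series:
    - {"dx": -2.9, "dy": -2.6}
    - {"dx": -2.9, "dy": -2.6}
    - {"dx": -2.9, "dy": -2.6}
    - {"dx": -2.9, "dy": -2.6}
    - {"dx": -2.9, "dy": -2.6}
    - {"dx": -2.9, "dy": -2.6}
    - {"dx": -2.9, "dy": -2.6}
    - {"dx": -2.9, "dy": -2.6}

```text
$.series[0]: bad value
```

Call:
step_arm:
  series:
    - {"dx": -2.9, "dy": -2.6}
    - {"dx": -2.9, "dy": -2.6}
    - {"dx": -2.9, "dy": -2.6}
    - {"dx": -2.9, "dy": -2.6}
    - {"dx": -2.9, "dy": -2.6}
    - {"dx": -2.9, "dy": -2.6}
    - {"dx": -2.9, "dy": -2.6}
    - {}

```text
$.series[0]: bad value
```

```bash
python3 -c "
from h import *
go(.55,-.28,.085,68.5)"
```

```text
yaw 76.6 twist 8.1 | dx -69.53 dy -62.78 dz 12.82 cm pos [0.1331 0.5589 0.2132] F [ 0.6 -0.9  0.1] w 0.0914 gf 0.0 t 0.1 tilt [-0.    -0.002 -1.   ]
```

All four keys seem to be needed in every row.

Call:
step_arm:
  series:
    - {"dx": 0, "dy": 0, "dz": -1, "twist": 8.1}
    - {"dx": -2.9, "dy": -2.6, "dz": -1, "twist": 0}
    - {"dx": -2.9, "dy": -2.6, "dz": -1, "twist": 0}
    - {"dx": -2.9, "dy": -2.6, "dz": 0, "twist": 0}
    - {"dx": -2.9, "dy": -2.6, "dz": 0, "twist": 0}
    - {"dx": -2.9, "dy": -2.6, "dz": 0, "twist": 0}
    - {"dx": -2.9, "dy": -2.6, "dz": 0, "twist": 0}
    - {"dx": -2.9, "dy": -2.6, "dz": 0, "twist": 0}
  jaw: -1

```text
time_s: 0.9
ee_pos: [0.2556, 0.314, 0.2437]
tcp_rot: [-0.0, 0.186, 0.983, -0.0]
ft_force: [0.9, -0.5, 0.6]
gripper_width: 0.03
gripper_force: 0.0
```

Call:
step_arm:
  series:
    - {"dx": -2.9, "dy": -2.6, "dz": 0, "twist": 0}
    - {"dx": -2.9, "dy": -2.6, "dz": 0, "twist": 0}
    - {"dx": -2.9, "dy": -2.6, "dz": 0, "twist": 0}
    - {"dx": -2.9, "dy": -2.6, "dz": 0, "twist": 0}
    - {"dx": -2.9, "dy": -2.6, "dz": 0, "twist": 0}
    - {"dx": -2.9, "dy": -2.6, "dz": 0, "twist": 0}
    - {"dx": -2.9, "dy": -2.6, "dz": 0, "twist": 0}
    - {"dx": -2.9, "dy": -2.6, "dz": 0, "twist": 0}

```text
time_s: 1.7
ee_pos: [0.3953, 0.0355, 0.2438]
tcp_rot: [-0.0, 0.187, 0.982, 0.0]
ft_force: [0.7, -0.2, 1.1]
gripper_width: 0.0005
gripper_force: 0.0
```

Call:
step_arm:
  series:
    - {"dx": -2.9, "dy": -2.6, "dz": 0, "twist": 0}
    - {"dx": -2.9, "dy": -2.6, "dz": 0, "twist": 0}
    - {"dx": -2.9, "dy": -2.6, "dz": 0, "twist": 0}
    - {"dx": -2.9, "dy": -2.6, "dz": 0, "twist": 0}
    - {"dx": -2.9, "dy": -2.6, "dz": 0, "twist": 0}
    - {"dx": -2.9, "dy": -2.6, "dz": 0, "twist": 0}
    - {"dx": -2.9, "dy": -2.6, "dz": 0, "twist": 0}
    - {"dx": 0, "dy": 0, "dz": 0, "twist": 0}

```text
time_s: 2.5
ee_pos: [0.5187, -0.2104, 0.2427]
tcp_rot: [-0.0, 0.188, 0.982, -0.001]
ft_force: [0.5, 0.7, -0.6]
gripper_width: 0.0003
gripper_force: 0.0
```

```bash
python3 -c "
from h import *
go(.55,-.28,.085,68.5)"
```

```text
yaw 68.3 twist -0.2 | dx -5.46 dy -5.33 dz 15.77 cm pos [ 0.5187 -0.2104  0.2427] F [ 0.5  0.7 -0.6] w 0.0003 gf 0.0 t 2.5 tilt [-0.    -0.001 -1.   ]
```

Call:
step_arm:
  series:
    - {"dx": -2.7, "dy": -2.7, "dz": 0, "twist": -0.2}
    - {"dx": -2.7, "dy": -2.6, "dz": 0, "twist": 0}
    - {"dx": 0, "dy": 0, "dz": 2, "twist": 0}
    - {"dx": 0, "dy": 0, "dz": 3, "twist": 0}
    - {"dx": 0, "dy": 0, "dz": 3, "twist": 0}
    - {"dx": 0, "dy": 0, "dz": 0, "twist": 0}

```text
time_s: 3.1
ee_pos: [0.5451, -0.2735, 0.1594]
tcp_rot: [-0.005, 0.185, 0.983, 0.002]
ft_force: [-0.1, -1.1, 0.3]
gripper_width: 0.0006
gripper_force: 0.0
```

```bash
python3 -c "
from h import *
go(.55,-.28,.085,68.5)
cap('top','top1.png')"
```

```text
yaw 68.7 twist 0.2 | dx -0.70 dy -0.43 dz 7.44 cm pos [ 0.5451 -0.2735  0.1594] F [-0.1 -1.1  0.3] w 0.0006 gf 0.0 t 3.1 tilt [-0.009  0.005 -1.   ]
```

View pics/top1.png

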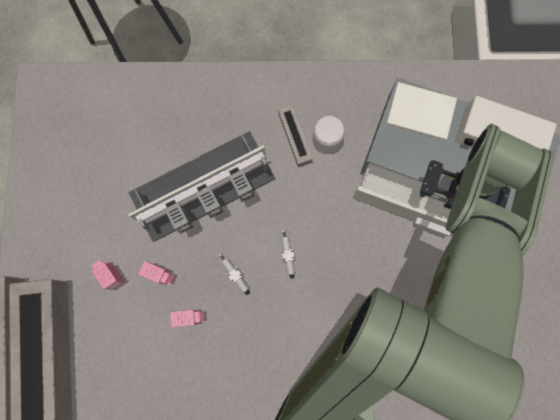

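The first image and this one together show exactly two transducers, at (235,275) and (288,255), unchanged. The gripper is over the gap behind the panel.

Call:
step_arm:
  series:
    - {"dx": 0, "dy": 0, "dz": 2.5, "twist": 0}
    - {"dx": 0, "dy": 0, "dz": 2.5, "twist": 0}
    - {"dx": 0, "dy": 0, "dz": 2.4, "twist": 0}
    - {"dx": 0, "dy": 0, "dz": 0, "twist": 0}
    - {"dx": 0.6, "dy": 0, "dz": 0, "twist": 0}
    - {"dx": 0.6, "dy": 0, "dz": 0, "twist": 0}
    - {"dx": 0.6, "dy": 0, "dz": 0, "twist": 0}

```text
time_s: 3.85
ee_pos: [0.5327, -0.2697, 0.0922]
tcp_rot: [0.003, 0.185, 0.983, -0.001]
ft_force: [2.0, -0.6, 1.3]
gripper_width: 0.0004
gripper_force: 0.9
```

Call:
step_arm:
  series:
    - {"dx": 1, "dy": 0, "dz": 0, "twist": 0}
    - {"dx": 1, "dy": 0, "dz": 0, "twist": 0}
    - {"dx": 1, "dy": 0, "dz": 0, "twist": 0}
    - {"dx": 1, "dy": 0, "dz": 0, "twist": 0}
    - {"dx": 1, "dy": 0, "dz": 0, "twist": 0}
    - {"dx": 1, "dy": 0, "dz": 0, "twist": 0}
    - {"dx": 1, "dy": 0, "dz": 0, "twist": 0}

```text
time_s: 4.55
ee_pos: [0.4654, -0.2434, 0.0899]
tcp_rot: [-0.0, 0.185, 0.983, 0.0]
ft_force: [1.9, 0.1, 1.1]
gripper_width: 0.0004
gripper_force: 1.0
```

Call:
step_arm:
  series:
    - {"dx": 1, "dy": 0, "dz": 0, "twist": 0}
    - {"dx": 1, "dy": 0, "dz": 0, "twist": 0}
    - {"dx": 1, "dy": 0, "dz": 0, "twist": 0}
    - {"dx": 0.7, "dy": 0, "dz": 0, "twist": 0}
    - {"dx": 0.5, "dy": 0, "dz": 0, "twist": 0}
    - {"dx": 0, "dy": 0, "dz": 0, "twist": 0}

```text
time_s: 5.15
ee_pos: [0.4256, -0.2279, 0.0896]
tcp_rot: [-0.001, 0.185, 0.983, 0.0]
ft_force: [0.4, 0.2, 0.0]
gripper_width: 0.0005
gripper_force: 0.0
```

```bash
python3 -c "
from h import *
go(.55,-.28,.085,68.5)"
```

```text
yaw 68.7 twist 0.2 | dx -13.48 dy -0.29 dz 0.46 cm pos [ 0.4256 -0.2279  0.0896] F [0.4 0.2 0. ] w 0.0005 gf 0.0 t 5.2 tilt [-0.002  0.001 -1.   ]
```

Call:
step_arm:
  series:
    - {"dx": 0.5, "dy": 0, "dz": 0, "twist": 0}
    - {"dx": 0.4, "dy": 0, "dz": 0, "twist": 0}
    - {"dx": 0, "dy": 0, "dz": 0, "twist": 0}

```text
time_s: 5.45
ee_pos: [0.4178, -0.2249, 0.0897]
tcp_rot: [-0.001, 0.185, 0.983, 0.0]
ft_force: [0.2, 0.6, 0.2]
gripper_width: 0.0002
gripper_force: 0.0
```

Call:
step_arm:
  series:
    - {"dx": -1.5, "dy": 0, "dz": 0, "twist": 0}
    - {"dx": -1, "dy": 0, "dz": 0, "twist": 0}
    - {"dx": 0, "dy": 0, "dz": -4, "twist": 0}
    - {"dx": 0, "dy": 0, "dz": -4, "twist": 0}
    - {"dx": 0, "dy": 3.5, "dz": -4, "twist": -8}
    - {"dx": 0, "dy": 3.5, "dz": 0, "twist": -8}
    - {"dx": 0, "dy": 3.5, "dz": 0, "twist": -8}
    - {"dx": 0, "dy": 3.5, "dz": 0, "twist": -8}
  jaw: 0.45

```text
time_s: 6.25
ee_pos: [0.464, -0.0985, 0.2078]
tcp_rot: [0.0, -0.096, 0.995, 0.0]
ft_force: [-0.9, 0.2, 0.4]
gripper_width: 0.0618
gripper_force: 0.0
```

```bash
python3 - <<'E'
from h import *
import pickle
a=np.radians(27);x=np.array([np.cos(a),np.sin(a)]);y=np.array([-x[1],x[0]])
for m in ((.5228,.3645),(.56,.2897),(.6011,.2141)): t=np.array(m)@y; p=.631*x+t*y-.005*x; print(p,t)
go(*p,.18,117)
c=cap('top'); pickle.dump(c,open('top2.pkl','wb'))
cv2.imwrite('pics/c5.png',cv2.resize(c['image'][80:280,300:560],None,fx=3,fy=3))
E
```

```text
[0.51807967 0.36209487] 0.08742564480282504
[0.5560041  0.28766399] 0.003889910203223975
[0.59505596 0.21102041] -0.08212919256471198
yaw 101.0 twist -16.0 | dx -25.73 dy 21.63 dz 2.78 cm pos [ 0.464  -0.0985  0.2078] F [-0.9  0.2  0.4] w 0.0618 gf 0.0 t 6.2 tilt [ 0.  0. -1.]
```

View pics/c5.png

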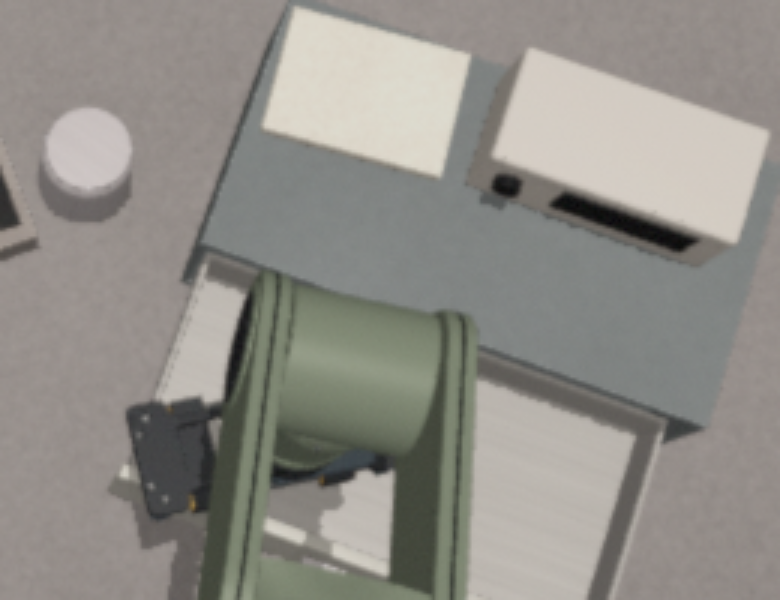

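Call:
step_arm:
  series:
    - {"dx": 0, "dy": 0, "dz": 0, "twist": -8}
    - {"dx": 0, "dy": 0, "dz": 0, "twist": -8}
    - {"dx": -2.5, "dy": 3.3, "dz": 0, "twist": 0}
    - {"dx": -2.5, "dy": 3.3, "dz": 0, "twist": 0}
    - {"dx": -3, "dy": 3.3, "dz": 0, "twist": 0}
    - {"dx": -3, "dy": 3.3, "dz": 0, "twist": 0}
    - {"dx": -3, "dy": 3.3, "dz": 0, "twist": 0}
    - {"dx": -3, "dy": 3.3, "dz": 0, "twist": 0}

```text
time_s: 7.1
ee_pos: [0.5266, 0.1552, 0.2074]
tcp_rot: [-0.0, -0.231, 0.973, -0.0]
ft_force: [1.3, 0.1, -0.6]
gripper_width: 0.0662
gripper_force: 0.0
```

Call:
step_arm:
  series:
    - {"dx": -3, "dy": 0.9, "dz": 0, "twist": 0}
    - {"dx": -3, "dy": 0.5, "dz": 0, "twist": 0}
    - {"dx": -2, "dy": 0.4, "dz": 0, "twist": 0}
    - {"dx": 0, "dy": 0, "dz": 0, "twist": 0}
    - {"dx": 0, "dy": 0, "dz": 0, "twist": 0}

```text
time_s: 7.6
ee_pos: [0.5893, 0.2052, 0.2068]
tcp_rot: [-0.001, -0.231, 0.973, -0.0]
ft_force: [0.1, -0.1, -0.7]
gripper_width: 0.0662
gripper_force: 0.0
```

```bash
python3 - <<'E'
from h import *
go(.5951,.2110,.074,117)
E
```

```text
yaw 116.7 twist -0.3 | dx -0.78 dy 0.25 dz 13.28 cm pos [0.5893 0.2052 0.2068] F [ 0.1 -0.1 -0.7] w 0.0662 gf 0.0 t 7.6 tilt [-0.002 -0.001 -1.   ]
```

Call:
step_arm:
  series:
    - {"dx": -0.8, "dy": 0.25, "dz": 2, "twist": -0.3}
    - {"dx": 0, "dy": 0, "dz": 3, "twist": 0}
    - {"dx": 0, "dy": 0, "dz": 3, "twist": 0}
    - {"dx": 0, "dy": 0, "dz": 2.5, "twist": 0}
    - {"dx": 0, "dy": 0, "dz": 1.5, "twist": 0}
    - {"dx": 0, "dy": 0, "dz": 0.9, "twist": 0}
    - {"dx": 0, "dy": 0, "dz": 0, "twist": 0}
    - {"dx": 0, "dy": 0, "dz": 0, "twist": 0}

```text
time_s: 8.4
ee_pos: [0.5961, 0.2112, 0.0795]
tcp_rot: [0.001, -0.233, 0.972, 0.0]
ft_force: [0.7, 0.0, -0.2]
gripper_width: 0.0662
gripper_force: 0.0
```

```bash
python3 - <<'E'
from h import *
go(.5951,.2110,.074,117)
c=cap('side')
cv2.imwrite('pics/c6.png',cv2.resize(c['image'][90:240,220:370],(600,600),interpolation=cv2.INTER_CUBIC))
E
```

```text
yaw 117.0 twist -0.0 | dx 0.10 dy 0.03 dz 0.55 cm pos [0.5961 0.2112 0.0795] F [ 0.7  0.  -0.2] w 0.0662 gf 0.0 t 8.4 tilt [ 0.001  0.    -1.   ]
```

View pics/c6.png

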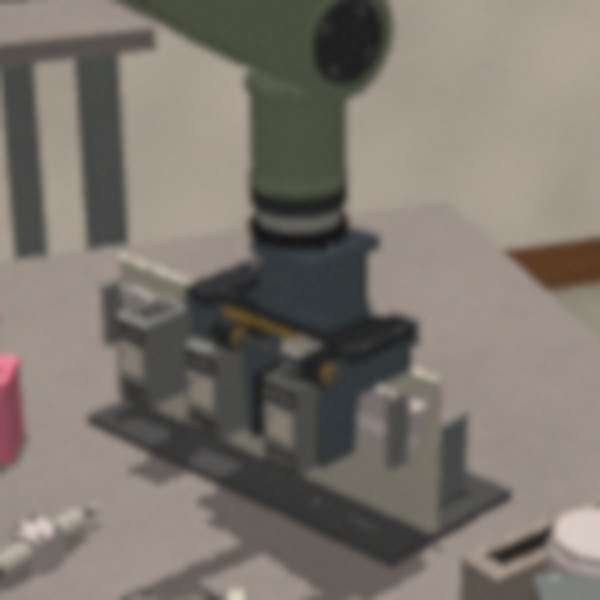

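The fingers straddle module3, at crop px about (290,410), with the neighbours clear.

Call:
step_arm:
  series:
    - {"dx": 0, "dy": 0, "dz": 0.4, "twist": 0}
    - {"dx": 0, "dy": 0, "dz": 0, "twist": 0}

```text
time_s: 8.65
ee_pos: [0.5958, 0.2114, 0.0748]
tcp_rot: [0.0, -0.233, 0.972, 0.0]
ft_force: [0.3, -0.3, -0.5]
gripper_width: 0.0661
gripper_force: 0.0
```

Call:
step_arm:
  series:
    - {"dx": 0, "dy": 0, "dz": 0, "twist": 0}
    - {"dx": 0, "dy": 0, "dz": 0, "twist": 0}
    - {"dx": 0, "dy": 0, "dz": 0, "twist": 0}
    - {"dx": 0, "dy": 0, "dz": 0, "twist": 0}
    - {"dx": 0, "dy": 0, "dz": 0, "twist": 0}
    - {"dx": 0, "dy": 0, "dz": 0, "twist": 0}
  jaw: -1
  grip_force: 5

```text
time_s: 9.25
ee_pos: [0.5958, 0.2116, 0.0746]
tcp_rot: [0.0, -0.234, 0.972, 0.0]
ft_force: [0.1, 0.2, -1.1]
gripper_width: 0.0363
gripper_force: 5.0
```

```bash
python3 - <<'E'
from h import *
go(.5951,.2110,.074,117)
s=arm.state();a=np.radians(27);x=np.array([np.cos(a),np.sin(a)])
gx=(s['ee_pos'][:2]@x-.631)*1e3; gz=(s['ee_pos'][2]+.019-.065)*1e3
print('gx gz',gx,gz)
rx,rz=gx-32.3,gz-61; p0=np.array([rx,rz])
for th in range(3,25,3):
    t=np.radians(th); p=np.array([np.cos(t)*rx+np.sin(t)*rz,-np.sin(t)*rx+np.cos(t)*rz]); d=p-p0;p0=p; print(th,'dx %.2f dz %.2f cm'%(-d[0]/10,-d[1]/10))
E
```

```text
yaw 117.0 twist 0.0 | dx 0.09 dy -0.02 dz 0.06 cm pos [0.5958 0.2116 0.0746] F [ 0.1  0.2 -1.1] w 0.0363 gf 5.0 t 9.2 tilt [ 0.  0. -1.]
gx gz -4.043523929104009 28.5533972963517
3 dx 0.16 dz -0.19 cm
6 dx 0.15 dz -0.20 cm
9 dx 0.14 dz -0.21 cm
12 dx 0.13 dz -0.22 cm
15 dx 0.12 dz -0.22 cm
18 dx 0.11 dz -0.23 cm
21 dx 0.10 dz -0.24 cm
24 dx 0.08 dz -0.24 cm
```

Call:
step_arm:
  series:
    - {"dx": 0.18, "dy": 0, "dz": -0.17, "twist": 0}
    - {"dx": 0.16, "dy": 0, "dz": -0.2, "twist": 0}
    - {"dx": 0, "dy": 0, "dz": 0, "twist": 0}

```text
time_s: 9.55
ee_pos: [0.5932, 0.2101, 0.0787]
tcp_rot: [0.001, -0.234, 0.972, 0.0]
ft_force: [1.5, 1.1, -1.0]
gripper_width: 0.0358
gripper_force: 5.0
```

Call:
step_arm:
  series:
    - {"dx": 0.14, "dy": 0, "dz": -0.21, "twist": 0}
    - {"dx": 0.13, "dy": 0, "dz": -0.22, "twist": 0}
    - {"dx": 0, "dy": 0, "dz": 0, "twist": 0}

```text
time_s: 9.85
ee_pos: [0.5906, 0.2087, 0.0831]
tcp_rot: [0.0, -0.233, 0.972, 0.0]
ft_force: [1.5, 2.4, -0.5]
gripper_width: 0.0358
gripper_force: 5.0
```

Call:
step_arm:
  series:
    - {"dx": 0.12, "dy": 0, "dz": -0.22, "twist": 0}
    - {"dx": 0.11, "dy": 0, "dz": -0.23, "twist": 0}
    - {"dx": 0.1, "dy": 0, "dz": -0.24, "twist": 0}
    - {"dx": 0.04, "dy": 0, "dz": -0.1, "twist": 0}
    - {"dx": 0, "dy": 0, "dz": 0, "twist": 0}
    - {"dx": 0, "dy": 0, "dz": 0, "twist": 0}

```text
time_s: 10.45
ee_pos: [0.5869, 0.2068, 0.0906]
tcp_rot: [-0.0, -0.234, 0.972, -0.0]
ft_force: [1.9, 1.5, -0.8]
gripper_width: 0.0361
gripper_force: 5.0
```

```bash
python3 - <<'E'
from h import *
go(.5951,.2110,.074,117)
c=cap('side')
cv2.imwrite('pics/c7.png',cv2.resize(c['image'][150:210,240:330],(720,480),interpolation=cv2.INTER_CUBIC))
E
```

```text
yaw 117.0 twist 0.0 | dx -0.92 dy 0.00 dz 1.66 cm pos [0.5869 0.2068 0.0906] F [ 1.9  1.5 -0.8] w 0.0361 gf 5.0 t 10.4 tilt [-0. -0. -1.]
```

View pics/c7.png

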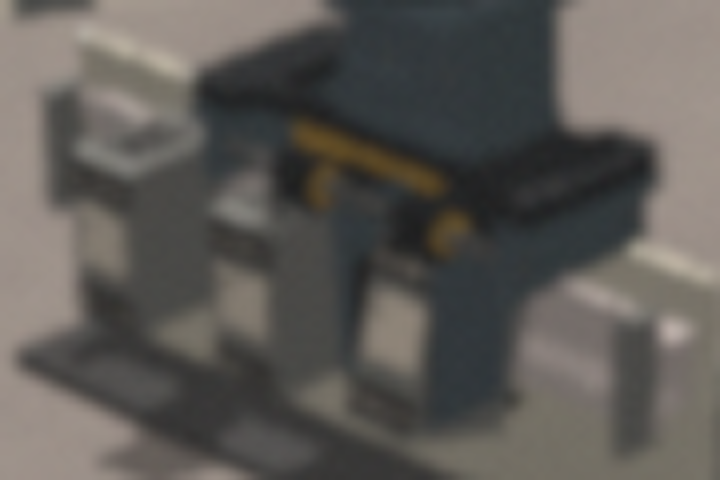

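Module3 has swung out, with its label tilted and the foot visible at (510,400). I'll grip harder and lift.

Call:
step_arm:
  series:
    - {"dx": 0, "dy": 0, "dz": 0, "twist": 0}
    - {"dx": 0, "dy": 0, "dz": 0, "twist": 0}
    - {"dx": 0, "dy": 0, "dz": -0.5, "twist": 0}
    - {"dx": 0, "dy": 0, "dz": -0.5, "twist": 0}
    - {"dx": 0, "dy": 0, "dz": -1, "twist": 0}
    - {"dx": 0, "dy": 0, "dz": -1.5, "twist": 0}
    - {"dx": 0.5, "dy": 0, "dz": -2, "twist": 0}
    - {"dx": 1.5, "dy": 0, "dz": -2, "twist": 0}
  grip_force: 20

```text
time_s: 11.3
ee_pos: [0.5694, 0.1979, 0.1666]
tcp_rot: [-0.0, -0.234, 0.972, -0.0]
ft_force: [0.6, 0.7, -1.5]
gripper_width: 0.0362
gripper_force: 20.0
```

Call:
step_arm:
  series:
    - {"dx": 3, "dy": -0.5, "dz": -2.5, "twist": 0}
    - {"dx": 3, "dy": -2, "dz": -2.5, "twist": 0}
    - {"dx": 2, "dy": -3, "dz": -2, "twist": 0}
    - {"dx": 1, "dy": -3.5, "dz": 0, "twist": 0}
    - {"dx": 0, "dy": -3.5, "dz": 0, "twist": 0}
    - {"dx": 0, "dy": -3.5, "dz": 0, "twist": 0}
    - {"dx": 0, "dy": -3.5, "dz": 0, "twist": 0}
    - {"dx": 0, "dy": -3, "dz": 0, "twist": 0}

```text
time_s: 12.1
ee_pos: [0.5911, -0.0453, 0.2363]
tcp_rot: [-0.0, -0.233, 0.972, -0.0]
ft_force: [0.2, 0.5, -1.5]
gripper_width: 0.0361
gripper_force: 20.0
```

```bash
python3 - <<'E'
from h import *
import pickle
c=cap('top'); pickle.dump(c,open('top3.pkl','wb'))
cv2.imwrite('pics/c8.png',cv2.resize(c['image'][130:290,200:560],(800,356),interpolation=cv2.INTER_CUBIC))
go(.5,-.1,.2,68.5)
E
```

```text
yaw 116.8 twist 48.3 | dx 6.83 dy -8.13 dz 3.59 cm pos [ 0.5934 -0.0494  0.2359] F [ 3.  -2.6 -1.2] w 0.0357 gf 20.0 t 12.2 tilt [ 0.002 -0.005 -1.   ]
```

View pics/c8.png

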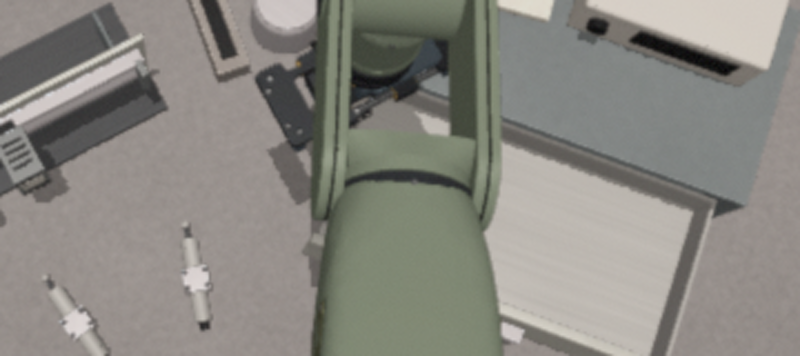

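```bash
cat >> h.py <<'E'
DN=np.array([.932,-.3626]);DY=np.array([.3626,.932]);DC=np.array([.4978,-.2601])
def dr(x,y): return DC+x*DN+y*DY
E
python3 - <<'E'
from h import *
import pickle
c=pickle.load(open('top2.pkl','rb')); print(onz(c,340.7,236.7,.112),'expect .469 -.024')
go(*dr(.003,-.14),.20,68.7)
E
```

```text
[ 0.47139612 -0.02430979  0.112     ] expect .469 -.024
yaw 116.8 twist 48.1 | dx 0.94 dy -37.10 dz 3.59 cm pos [ 0.5934 -0.0494  0.2359] F [ 3.  -2.6 -1.2] w 0.0357 gf 20.0 t 12.2 tilt [ 0.002 -0.005 -1.   ]
```

Call:
step_arm:
  series:
    - {"dx": 0, "dy": 0, "dz": 0, "twist": 8}
    - {"dx": 0, "dy": 0, "dz": 0, "twist": 8}
    - {"dx": 0, "dy": 0, "dz": 0, "twist": 8}
    - {"dx": 0, "dy": 0, "dz": 0, "twist": 8}
    - {"dx": 0, "dy": 0, "dz": 0, "twist": 8}
    - {"dx": 0, "dy": 0, "dz": 0, "twist": 8}
    - {"dx": 0, "dy": 0, "dz": 0, "twist": 0}

```text
time_s: 12.85
ee_pos: [0.5906, -0.0433, 0.2361]
tcp_rot: [-0.0, 0.182, 0.983, -0.0]
ft_force: [0.4, 0.2, -2.2]
gripper_width: 0.0359
gripper_force: 20.0
```

```bash
python3 - <<'E'
from h import *
go(*dr(.003,-.14),.20,68.7)
E
```

```text
yaw 69.0 twist 0.3 | dx 0.46 dy -37.57 dz 3.61 cm pos [ 0.5906 -0.0433  0.2361] F [ 0.4  0.2 -2.2] w 0.0359 gf 20.0 t 12.8 tilt [-0.001 -0.    -1.   ]
```

Call:
step_arm:
  series:
    - {"dx": 0, "dy": -2, "dz": 0, "twist": 0.3}
    - {"dx": 0, "dy": -3.5, "dz": 0, "twist": 0}
    - {"dx": 0, "dy": -4, "dz": 0, "twist": 0}
    - {"dx": 0, "dy": -4, "dz": 0, "twist": 0}
    - {"dx": 0, "dy": -4, "dz": 0, "twist": 0}
    - {"dx": 0.5, "dy": -4, "dz": 0, "twist": 0}
    - {"dx": 0, "dy": -4, "dz": 0, "twist": 0}
    - {"dx": 0, "dy": -4, "dz": 0, "twist": 0}

```text
time_s: 13.65
ee_pos: [0.4783, -0.3176, 0.236]
tcp_rot: [-0.0, 0.183, 0.983, 0.0]
ft_force: [0.9, 0.2, -1.9]
gripper_width: 0.036
gripper_force: 20.0
```

Call:
step_arm:
  series:
    - {"dx": 0, "dy": -4, "dz": 0, "twist": 0}
    - {"dx": 0, "dy": -3, "dz": 0, "twist": 0}
    - {"dx": 0, "dy": -1, "dz": 1, "twist": 0}
    - {"dx": 0, "dy": 0, "dz": 2.5, "twist": 0}
    - {"dx": 0, "dy": 0, "dz": 2.5, "twist": 0}
    - {"dx": 0, "dy": 0, "dz": 2.5, "twist": 0}
    - {"dx": 0, "dy": 0, "dz": 0, "twist": 0}
    - {"dx": 0, "dy": 0, "dz": 0, "twist": 0}

```text
time_s: 14.45
ee_pos: [0.4507, -0.3904, 0.1506]
tcp_rot: [-0.0, 0.184, 0.983, 0.0]
ft_force: [-0.7, 0.4, -1.7]
gripper_width: 0.0362
gripper_force: 20.0
```

```bash
python3 - <<'E'
from h import *
go(*dr(.003,-.14),.045,68.7)
E
```

```text
yaw 68.8 twist 0.1 | dx 0.04 dy -0.15 dz 10.56 cm pos [ 0.4507 -0.3904  0.1506] F [-0.7  0.4 -1.7] w 0.0362 gf 20.0 t 14.4 tilt [-0.     0.001 -1.   ]
```

Call:
step_arm:
  series:
    - {"dx": 0, "dy": -0.1, "dz": 2, "twist": 0}
    - {"dx": 0, "dy": 0, "dz": 2.5, "twist": 0}
    - {"dx": 0, "dy": 0, "dz": 2.5, "twist": 0}
    - {"dx": 0, "dy": 0, "dz": 1.8, "twist": 0}
    - {"dx": 0, "dy": 0, "dz": 1, "twist": 0}
    - {"dx": 0, "dy": 0, "dz": 0.4, "twist": 0}
    - {"dx": 0, "dy": 0, "dz": 0, "twist": 0}

```text
time_s: 15.15
ee_pos: [0.4508, -0.3923, 0.0492]
tcp_rot: [0.001, 0.185, 0.983, -0.0]
ft_force: [0.4, 0.1, -1.8]
gripper_width: 0.0362
gripper_force: 20.0
```

Call:
step_arm:
  series:
    - {"dx": 0, "dy": 0, "dz": 0.4, "twist": 0}
    - {"dx": 0, "dy": 0, "dz": 0.3, "twist": 0}
    - {"dx": 0, "dy": 0, "dz": 0, "twist": 0}
    - {"dx": 0, "dy": 0, "dz": 0, "twist": 0}

```text
time_s: 15.55
ee_pos: [0.4502, -0.3921, 0.0416]
tcp_rot: [0.0, 0.185, 0.983, -0.0]
ft_force: [0.5, -0.1, -0.6]
gripper_width: 0.0358
gripper_force: 20.0
```

Call:
step_arm:
  series:
    - {"dx": 0, "dy": 0, "dz": 0, "twist": 0}
    - {"dx": 0, "dy": 0, "dz": 0.2, "twist": 0}
    - {"dx": 0, "dy": 0, "dz": 0.2, "twist": 0}
    - {"dx": 0.2, "dy": 0, "dz": 0.2, "twist": 0}
    - {"dx": 0, "dy": 0, "dz": 0, "twist": 0}
  grip_force: 4

```text
time_s: 16.05
ee_pos: [0.4483, -0.3913, 0.0355]
tcp_rot: [0.0, 0.185, 0.983, -0.0]
ft_force: [0.1, -0.6, -0.9]
gripper_width: 0.0361
gripper_force: 4.0
```

Call:
step_arm:
  series:
    - {"dx": 0.2, "dy": 0, "dz": 0.15, "twist": 0}
    - {"dx": 0.2, "dy": 0, "dz": 0.15, "twist": 0}
    - {"dx": 0.2, "dy": 0, "dz": 0.15, "twist": 0}
    - {"dx": 0.2, "dy": 0, "dz": 0.15, "twist": 0}
    - {"dx": 0.2, "dy": 0, "dz": 0.15, "twist": 0}
    - {"dx": 0.15, "dy": 0, "dz": 0.15, "twist": 0}
    - {"dx": 0, "dy": 0, "dz": 0, "twist": 0}
    - {"dx": 0, "dy": 0, "dz": 0, "twist": 0}

```text
time_s: 16.85
ee_pos: [0.4371, -0.3869, 0.0261]
tcp_rot: [-0.001, 0.185, 0.983, 0.0]
ft_force: [-0.0, -0.7, -1.5]
gripper_width: 0.036
gripper_force: 4.0
```

```bash
python3 - <<'E'
from h import *
go(*dr(-.01,-.14),.0255,68.7)
E
```

```text
yaw 68.7 twist 0.0 | dx -0.06 dy 0.02 dz 0.06 cm pos [ 0.4371 -0.3869  0.0261] F [-0.  -0.7 -1.5] w 0.0360 gf 4.0 t 16.9 tilt [-0.001  0.001 -1.   ]
```

Call:
step_arm:
  series:
    - {"dx": 0, "dy": 0, "dz": 0.2, "twist": 0}
    - {"dx": 0, "dy": 0, "dz": 0.1, "twist": 0}
    - {"dx": 0, "dy": 0, "dz": 0, "twist": 0}

```text
time_s: 17.15
ee_pos: [0.4377, -0.3871, 0.0239]
tcp_rot: [0.0, 0.185, 0.983, -0.0]
ft_force: [-0.0, 1.2, 3.6]
gripper_width: 0.0357
gripper_force: 4.0
```

Call:
step_arm:
  series:
    - {"dx": 0, "dy": 0, "dz": 0.2, "twist": 0}
    - {"dx": 0, "dy": 0, "dz": 0, "twist": 0}
    - {"dx": 0, "dy": 0, "dz": 0, "twist": 0}

```text
time_s: 17.45
ee_pos: [0.438, -0.3873, 0.0219]
tcp_rot: [0.001, 0.185, 0.983, -0.0]
ft_force: [0.3, 0.7, 6.0]
gripper_width: 0.0362
gripper_force: 4.0
```

Call:
step_arm:
  series:
    - {"dx": 0, "dy": 0, "dz": 0, "twist": 0}
    - {"dx": 0, "dy": 0, "dz": 0, "twist": 0}
    - {"dx": 0, "dy": 0, "dz": 0, "twist": 0}
    - {"dx": 0, "dy": 0, "dz": -1, "twist": 0}
    - {"dx": 0, "dy": 0, "dz": -3, "twist": 0}
    - {"dx": 0, "dy": 0, "dz": -4, "twist": 0}
    - {"dx": 0, "dy": 0, "dz": -4, "twist": 0}
    - {"dx": 0, "dy": 0, "dz": -4, "twist": 0}
  jaw: 0.2

```text
time_s: 18.25
ee_pos: [0.4373, -0.3869, 0.1837]
tcp_rot: [0.0, 0.185, 0.983, -0.0]
ft_force: [0.1, -0.7, -0.5]
gripper_width: 0.0545
gripper_force: 0.0
```

Call:
step_arm:
  series:
    - {"dx": 0, "dy": 4, "dz": -3, "twist": 0}
    - {"dx": 0, "dy": 4, "dz": 0, "twist": -8}
    - {"dx": 0, "dy": 4, "dz": 0, "twist": -8}
    - {"dx": 0, "dy": 4, "dz": 0, "twist": -8}
    - {"dx": 0, "dy": 4, "dz": 0, "twist": -8}
    - {"dx": 0, "dy": 4, "dz": 0, "twist": -8}
    - {"dx": -2, "dy": 4, "dz": 0, "twist": -8}
    - {"dx": -4, "dy": 2, "dz": 0, "twist": 0}
  jaw: 0.45

```text
time_s: 19.05
ee_pos: [0.5009, -0.0725, 0.2126]
tcp_rot: [-0.0, -0.232, 0.973, 0.0]
ft_force: [1.8, -1.4, -0.5]
gripper_width: 0.0663
gripper_force: 0.0
```

```bash
python3 - <<'E'
from h import *
import pickle
go(.5568,.2880,.2,117)
c=cap('top'); pickle.dump(c,open('top4.pkl','wb'))
cv2.imwrite('pics/c9.png',cv2.resize(c['image'][100:330,300:560],(678,600),interpolation=cv2.INTER_CUBIC))
E
```

```text
yaw 116.8 twist -0.2 | dx -21.34 dy 29.58 dz 1.26 cm pos [ 0.5009 -0.0725  0.2126] F [ 1.8 -1.4 -0.5] w 0.0663 gf 0.0 t 19.1 tilt [-0.  0. -1.]
```

View pics/c9.png

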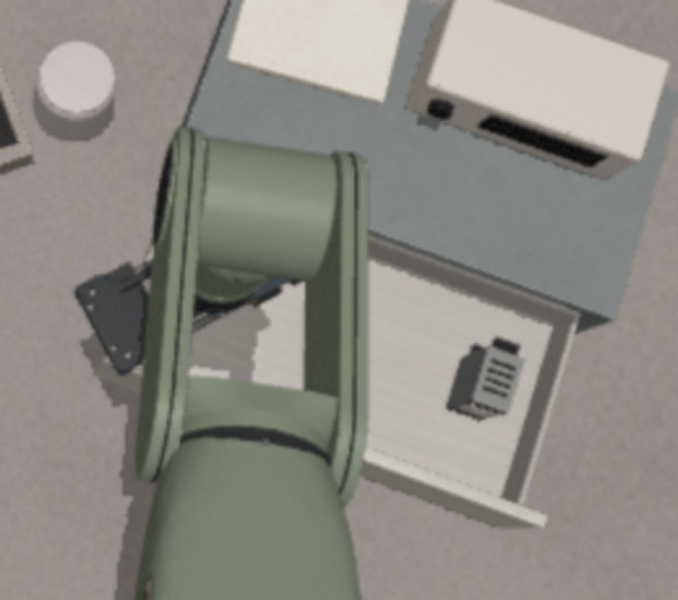

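Module3 stands upright in the drawer, top face at crop px (500,375), well inside. Next is module2, by the same procedure.

Call:
step_arm:
  series:
    - {"dx": -2, "dy": 4, "dz": 0, "twist": 0}
    - {"dx": -2, "dy": 4, "dz": 0, "twist": 0}
    - {"dx": -2, "dy": 4, "dz": 0, "twist": 0}
    - {"dx": -2, "dy": 4, "dz": 0, "twist": 0}
    - {"dx": -2, "dy": 4, "dz": 0, "twist": 0}
    - {"dx": -3, "dy": 3.5, "dz": 0, "twist": 0}
    - {"dx": -3, "dy": 3, "dz": 0, "twist": 0}
    - {"dx": -2.5, "dy": 2, "dz": 0, "twist": 0}

```text
time_s: 19.9
ee_pos: [0.5404, 0.2658, 0.2122]
tcp_rot: [0.001, -0.232, 0.973, 0.0]
ft_force: [-0.5, -0.5, -0.1]
gripper_width: 0.0659
gripper_force: 0.0
```

Call:
step_arm:
  series:
    - {"dx": -1.5, "dy": 0.6, "dz": 0, "twist": 0}
    - {"dx": 0, "dy": 0, "dz": 0, "twist": 0}
    - {"dx": 0, "dy": 0, "dz": 0, "twist": 0}

```text
time_s: 20.2
ee_pos: [0.5506, 0.2749, 0.2115]
tcp_rot: [-0.0, -0.231, 0.973, -0.0]
ft_force: [-0.3, -0.0, 0.4]
gripper_width: 0.0659
gripper_force: 0.0
```

```bash
python3 - <<'E'
from h import *
import pickle
c=pickle.load(open('top4.pkl','rb'));p=onz(c,491.7,243.8,.092)[:2]-DC; print('m3 in drawer',p@DN,p@DY)
go(.5560,.2877,.074,117)
E
```

```text
m3 in drawer 0.006207896542144056 -0.14133120059541004
yaw 116.7 twist -0.3 | dx -1.06 dy 0.90 dz 13.75 cm pos [0.5506 0.2749 0.2115] F [-0.3 -0.   0.4] w 0.0659 gf 0.0 t 20.2 tilt [-0.001 -0.001 -1.   ]
```

Call:
step_arm:
  series:
    - {"dx": -1.05, "dy": 0.9, "dz": 0.5, "twist": -0.3}
    - {"dx": 0, "dy": 0, "dz": 2.5, "twist": 0}
    - {"dx": 0, "dy": 0, "dz": 3, "twist": 0}
    - {"dx": 0, "dy": 0, "dz": 3, "twist": 0}
    - {"dx": 0, "dy": 0, "dz": 2.5, "twist": 0}
    - {"dx": 0, "dy": 0, "dz": 1.5, "twist": 0}
    - {"dx": 0, "dy": 0, "dz": 0.3, "twist": 0}
    - {"dx": 0, "dy": 0, "dz": 0, "twist": 0}

```text
time_s: 21.0
ee_pos: [0.5563, 0.288, 0.0784]
tcp_rot: [-0.0, -0.233, 0.972, 0.0]
ft_force: [-0.5, -0.1, 0.5]
gripper_width: 0.0663
gripper_force: 0.0
```

```bash
python3 - <<'E'
from h import *
go(.5560,.2877,.074,117)
E
```

```text
yaw 117.0 twist -0.0 | dx 0.04 dy -0.01 dz 0.44 cm pos [0.5563 0.288  0.0784] F [-0.5 -0.1  0.5] w 0.0663 gf 0.0 t 21.0 tilt [-0. -0. -1.]
```

Call:
step_arm:
  series:
    - {"dx": 0, "dy": 0, "dz": 0.4, "twist": 0}
    - {"dx": 0, "dy": 0, "dz": 0, "twist": 0}

```text
time_s: 21.2
ee_pos: [0.5566, 0.2884, 0.0752]
tcp_rot: [0.001, -0.233, 0.972, 0.0]
ft_force: [1.5, -1.2, -1.1]
gripper_width: 0.0661
gripper_force: 0.0
```

Call:
step_arm:
  series:
    - {"dx": 0, "dy": 0, "dz": 0, "twist": 0}
    - {"dx": 0, "dy": 0, "dz": 0, "twist": 0}
    - {"dx": 0, "dy": 0, "dz": 0, "twist": 0}
    - {"dx": 0, "dy": 0, "dz": 0, "twist": 0}
    - {"dx": 0, "dy": 0, "dz": 0, "twist": 0}
    - {"dx": 0, "dy": 0, "dz": 0, "twist": 0}
  jaw: -1
  grip_force: 5

```text
time_s: 21.8
ee_pos: [0.5564, 0.2885, 0.0746]
tcp_rot: [0.0, -0.234, 0.972, 0.0]
ft_force: [-0.9, 1.8, -0.0]
gripper_width: 0.0361
gripper_force: 5.0
```

Call:
step_arm:
  series:
    - {"dx": 0.18, "dy": 0, "dz": -0.17, "twist": 0}
    - {"dx": 0.16, "dy": 0, "dz": -0.2, "twist": 0}
    - {"dx": 0, "dy": 0, "dz": 0, "twist": 0}

```text
time_s: 22.1
ee_pos: [0.5537, 0.287, 0.0786]
tcp_rot: [0.001, -0.234, 0.972, 0.0]
ft_force: [2.1, 3.6, -1.1]
gripper_width: 0.036
gripper_force: 5.0
```

Call:
step_arm:
  series:
    - {"dx": 0.14, "dy": 0, "dz": -0.21, "twist": 0}
    - {"dx": 0.13, "dy": 0, "dz": -0.22, "twist": 0}
    - {"dx": 0.12, "dy": 0, "dz": -0.22, "twist": 0}
    - {"dx": 0.11, "dy": 0, "dz": -0.23, "twist": 0}
    - {"dx": 0.1, "dy": 0, "dz": -0.24, "twist": 0}
    - {"dx": 0.04, "dy": 0, "dz": -0.1, "twist": 0}
    - {"dx": 0, "dy": 0, "dz": 0, "twist": 0}
    - {"dx": 0, "dy": 0, "dz": 0, "twist": 0}

```text
time_s: 22.9
ee_pos: [0.5474, 0.2835, 0.0905]
tcp_rot: [-0.0, -0.233, 0.972, -0.0]
ft_force: [1.9, 0.5, -1.1]
gripper_width: 0.0361
gripper_force: 5.0
```

Call:
step_arm:
  series:
    - {"dx": 0, "dy": 0, "dz": 0, "twist": 0}
    - {"dx": 0, "dy": 0, "dz": 0, "twist": 0}
    - {"dx": 0, "dy": 0, "dz": -0.5, "twist": 0}
    - {"dx": 0, "dy": 0, "dz": -0.5, "twist": 0}
    - {"dx": 0, "dy": 0, "dz": -1, "twist": 0}
    - {"dx": 0, "dy": 0, "dz": -1.5, "twist": 0}
    - {"dx": 0.5, "dy": 0, "dz": -2, "twist": 0}
    - {"dx": 1.5, "dy": 0, "dz": -2, "twist": 0}
  grip_force: 20

```text
time_s: 23.7
ee_pos: [0.5298, 0.2746, 0.1665]
tcp_rot: [-0.0, -0.233, 0.972, -0.0]
ft_force: [0.1, 0.4, -2.9]
gripper_width: 0.0358
gripper_force: 20.0
```

Call:
step_arm:
  series:
    - {"dx": 3, "dy": -0.5, "dz": -2.5, "twist": 0}
    - {"dx": 3, "dy": -2, "dz": -2.5, "twist": 0}
    - {"dx": 3, "dy": -3, "dz": -2, "twist": 0}
    - {"dx": 2, "dy": -3.5, "dz": 0, "twist": 0}
    - {"dx": 2, "dy": -4, "dz": 0, "twist": 0}
    - {"dx": 0, "dy": -4, "dz": 0, "twist": 0}
    - {"dx": 0, "dy": -4, "dz": 0, "twist": 0}
    - {"dx": 0, "dy": -4, "dz": 0, "twist": 0}

```text
time_s: 24.5
ee_pos: [0.527, -0.0087, 0.2364]
tcp_rot: [0.0, -0.233, 0.972, 0.0]
ft_force: [-0.3, 0.4, -2.4]
gripper_width: 0.0362
gripper_force: 20.0
```

Call:
step_arm:
  series:
    - {"dx": 0, "dy": -3, "dz": 0, "twist": 8}
    - {"dx": 0, "dy": -3, "dz": 0, "twist": 8}
    - {"dx": 0, "dy": -3, "dz": 0, "twist": 8}
    - {"dx": 0, "dy": -3, "dz": 0, "twist": 8}
    - {"dx": 0, "dy": -3, "dz": 0, "twist": 8}
    - {"dx": 0, "dy": -2, "dz": 0, "twist": 8}
    - {"dx": 0, "dy": 0, "dz": 0, "twist": 0}

```text
time_s: 25.2
ee_pos: [0.5498, -0.1732, 0.2358]
tcp_rot: [-0.001, 0.184, 0.983, -0.0]
ft_force: [0.4, 0.4, -2.0]
gripper_width: 0.036
gripper_force: 20.0
```

```bash
python3 - <<'E'
from h import *
go(*dr(.003,-.065),.045,68.7)
E
```

```text
yaw 68.8 twist 0.1 | dx 1.38 dy -16.49 dz 19.08 cm pos [ 0.5498 -0.1732  0.2358] F [ 0.4  0.4 -2. ] w 0.0360 gf 20.0 t 25.2 tilt [-0.001 -0.001 -1.   ]
```

Call:
step_arm:
  series:
    - {"dx": 0.4, "dy": -3, "dz": 0, "twist": 0}
    - {"dx": 0.5, "dy": -4, "dz": 0, "twist": 0}
    - {"dx": 0.5, "dy": -4, "dz": 0, "twist": 0}
    - {"dx": 0, "dy": -3.5, "dz": 0, "twist": 0}
    - {"dx": 0, "dy": -2, "dz": 2, "twist": 0}
    - {"dx": 0, "dy": 0, "dz": 3, "twist": 0}
    - {"dx": 0, "dy": 0, "dz": 3, "twist": 0}
    - {"dx": 0, "dy": 0, "dz": 0, "twist": 0}

```text
time_s: 26.0
ee_pos: [0.4762, -0.3174, 0.1518]
tcp_rot: [-0.004, 0.181, 0.983, 0.002]
ft_force: [-0.4, -0.5, -2.2]
gripper_width: 0.036
gripper_force: 20.0
```

```bash
python3 - <<'E'
from h import *
go(*dr(.003,-.065),.042,68.7)
E
```

```text
yaw 69.1 twist 0.4 | dx -0.24 dy -0.37 dz 10.98 cm pos [ 0.4762 -0.3174  0.1518] F [-0.4 -0.5 -2.2] w 0.0360 gf 20.0 t 26.0 tilt [-0.008  0.006 -1.   ]
```

Call:
step_arm:
  series:
    - {"dx": 0, "dy": 0, "dz": 2, "twist": 0}
    - {"dx": 0, "dy": 0, "dz": 2.5, "twist": 0}
    - {"dx": 0, "dy": 0, "dz": 2.5, "twist": 0}
    - {"dx": 0, "dy": 0, "dz": 1.8, "twist": 0}
    - {"dx": 0, "dy": 0, "dz": 1, "twist": 0}
    - {"dx": 0, "dy": 0, "dz": 0, "twist": 0}
    - {"dx": 0, "dy": 0, "dz": 0, "twist": 0}

```text
time_s: 26.7
ee_pos: [0.4798, -0.3203, 0.0588]
tcp_rot: [0.001, 0.182, 0.983, -0.0]
ft_force: [0.6, 0.3, -1.9]
gripper_width: 0.0358
gripper_force: 20.0
```

```bash
python3 - <<'E'
from h import *
go(*dr(.003,-.065),.042,68.7)
E
```

```text
yaw 69.0 twist 0.3 | dx 0.21 dy -0.24 dz 1.68 cm pos [ 0.4798 -0.3203  0.0588] F [ 0.6  0.3 -1.9] w 0.0358 gf 20.0 t 26.7 tilt [ 0.002 -0.001 -1.   ]
```

Call:
step_arm:
  series:
    - {"dx": 0.2, "dy": -0.2, "dz": 1, "twist": 0.3}
    - {"dx": 0, "dy": 0, "dz": 0.7, "twist": 0}
    - {"dx": 0, "dy": 0, "dz": 0, "twist": 0}
    - {"dx": 0, "dy": 0, "dz": 0, "twist": 0}

```text
time_s: 27.1
ee_pos: [0.4761, -0.3211, 0.0401]
tcp_rot: [-0.0, 0.185, 0.983, 0.0]
ft_force: [0.3, 0.4, -1.9]
gripper_width: 0.0359
gripper_force: 20.0
```

Call:
step_arm:
  series:
    - {"dx": 0, "dy": 0, "dz": 0, "twist": 0}
    - {"dx": 0, "dy": 0, "dz": 0.2, "twist": 0}
    - {"dx": 0, "dy": 0, "dz": 0.2, "twist": 0}
    - {"dx": 0.2, "dy": 0, "dz": 0.2, "twist": 0}
    - {"dx": 0, "dy": 0, "dz": 0, "twist": 0}
  grip_force: 4

```text
time_s: 27.6
ee_pos: [0.4744, -0.3205, 0.0345]
tcp_rot: [0.0, 0.185, 0.983, -0.0]
ft_force: [-1.1, 0.9, -0.4]
gripper_width: 0.0358
gripper_force: 4.0
```

Call:
step_arm:
  series:
    - {"dx": 0.2, "dy": 0, "dz": 0.15, "twist": 0}
    - {"dx": 0.2, "dy": 0, "dz": 0.15, "twist": 0}
    - {"dx": 0.2, "dy": 0, "dz": 0.15, "twist": 0}
    - {"dx": 0.2, "dy": 0, "dz": 0.15, "twist": 0}
    - {"dx": 0.2, "dy": 0, "dz": 0.15, "twist": 0}
    - {"dx": 0.15, "dy": 0, "dz": 0.15, "twist": 0}
    - {"dx": 0, "dy": 0, "dz": 0.3, "twist": 0}
    - {"dx": 0, "dy": 0, "dz": 0, "twist": 0}

```text
time_s: 28.4
ee_pos: [0.4639, -0.3164, 0.0226]
tcp_rot: [0.0, 0.185, 0.983, -0.0]
ft_force: [1.3, -0.7, 2.4]
gripper_width: 0.0362
gripper_force: 4.0
```

Pressed onto the floor as before. Release and go for module1.

Call:
step_arm:
  series:
    - {"dx": 0, "dy": 0, "dz": 0.1, "twist": 0}
    - {"dx": 0, "dy": 0, "dz": 0, "twist": 0}

```text
time_s: 28.6
ee_pos: [0.4639, -0.3164, 0.0217]
tcp_rot: [0.0, 0.185, 0.983, -0.0]
ft_force: [0.6, 0.4, 4.0]
gripper_width: 0.0357
gripper_force: 4.0
```

Call:
step_arm:
  series:
    - {"dx": 0, "dy": 0, "dz": 0, "twist": 0}
    - {"dx": 0, "dy": 0, "dz": 0, "twist": 0}
    - {"dx": 0, "dy": 0, "dz": 0, "twist": 0}
    - {"dx": 0, "dy": 0, "dz": -1, "twist": 0}
    - {"dx": 0, "dy": 0, "dz": -3, "twist": 0}
    - {"dx": 0, "dy": 0, "dz": -4, "twist": 0}
    - {"dx": 0, "dy": 0, "dz": -4, "twist": 0}
    - {"dx": 0, "dy": 0, "dz": -4, "twist": 0}
  jaw: 0.2

```text
time_s: 29.4
ee_pos: [0.4634, -0.316, 0.1835]
tcp_rot: [0.0, 0.185, 0.983, -0.0]
ft_force: [0.6, -0.6, -0.1]
gripper_width: 0.0548
gripper_force: 0.0
```

Call:
step_arm:
  series:
    - {"dx": 0, "dy": 4, "dz": -3, "twist": -8}
    - {"dx": 0, "dy": 4, "dz": 0, "twist": -8}
    - {"dx": 0, "dy": 4, "dz": 0, "twist": -8}
    - {"dx": 0, "dy": 4, "dz": 0, "twist": -8}
    - {"dx": 0, "dy": 4, "dz": 0, "twist": -8}
    - {"dx": 0, "dy": 4, "dz": 0, "twist": -8}
    - {"dx": -2, "dy": 4, "dz": 0, "twist": 0}
    - {"dx": -2, "dy": 4, "dz": 0, "twist": 0}
  jaw: 0.45

```text
time_s: 30.2
ee_pos: [0.4681, 0.0078, 0.2122]
tcp_rot: [0.001, -0.231, 0.973, -0.0]
ft_force: [1.2, -0.3, -0.1]
gripper_width: 0.066
gripper_force: 0.0
```

```bash
python3 - <<'E'
from h import *
go(.5181,.3621,.2,117)
E
```

```text
yaw 116.7 twist -0.3 | dx -20.54 dy 29.30 dz 1.22 cm pos [0.4681 0.0078 0.2122] F [ 1.2 -0.3 -0.1] w 0.0660 gf 0.0 t 30.2 tilt [ 0.001  0.    -1.   ]
```

Call:
step_arm:
  series:
    - {"dx": -2, "dy": 4, "dz": 0, "twist": -0.3}
    - {"dx": -2, "dy": 4, "dz": 0, "twist": 0}
    - {"dx": -2, "dy": 4, "dz": 0, "twist": 0}
    - {"dx": -2, "dy": 4, "dz": 0, "twist": 0}
    - {"dx": -2, "dy": 4, "dz": 0, "twist": 0}
    - {"dx": -3, "dy": 3.5, "dz": 0, "twist": 0}
    - {"dx": -3, "dy": 3, "dz": 0, "twist": 0}
    - {"dx": -2.5, "dy": 2, "dz": 0, "twist": 0}

```text
time_s: 31.0
ee_pos: [0.5042, 0.3469, 0.212]
tcp_rot: [0.0, -0.234, 0.972, 0.0]
ft_force: [0.9, 1.1, -0.4]
gripper_width: 0.0664
gripper_force: 0.0
```

Call:
step_arm:
  series:
    - {"dx": -1, "dy": 0.3, "dz": 0, "twist": 0}
    - {"dx": 0, "dy": 0, "dz": 0, "twist": 0}
    - {"dx": 0, "dy": 0, "dz": 0, "twist": 0}

```text
time_s: 31.3
ee_pos: [0.5115, 0.3502, 0.2115]
tcp_rot: [-0.001, -0.233, 0.972, -0.0]
ft_force: [-0.4, -0.9, -0.2]
gripper_width: 0.0662
gripper_force: 0.0
```

```bash
python3 - <<'E'
from h import *
go(.5181,.3621,.074,117)
E
```

```text
yaw 117.0 twist -0.0 | dx -1.13 dy 0.76 dz 13.75 cm pos [0.5115 0.3502 0.2115] F [-0.4 -0.9 -0.2] w 0.0662 gf 0.0 t 31.3 tilt [-0.001 -0.001 -1.   ]
```

Call:
step_arm:
  series:
    - {"dx": -1.05, "dy": 0.75, "dz": 0.5, "twist": 0}
    - {"dx": 0, "dy": 0, "dz": 2.5, "twist": 0}
    - {"dx": 0, "dy": 0, "dz": 3, "twist": 0}
    - {"dx": 0, "dy": 0, "dz": 3, "twist": 0}
    - {"dx": 0, "dy": 0, "dz": 2.5, "twist": 0}
    - {"dx": 0, "dy": 0, "dz": 1.5, "twist": 0}
    - {"dx": 0, "dy": 0, "dz": 0.7, "twist": 0}
    - {"dx": 0, "dy": 0, "dz": 0, "twist": 0}

```text
time_s: 32.1
ee_pos: [0.5176, 0.3623, 0.0737]
tcp_rot: [-0.001, -0.233, 0.972, -0.0]
ft_force: [-0.7, 0.2, 0.5]
gripper_width: 0.066
gripper_force: 0.0
```

```bash
python3 - <<'E'
from h import *
go(.5181,.3621,.074,117)
E
```

```text
yaw 117.0 twist -0.0 | dx -0.03 dy -0.04 dz -0.03 cm pos [0.5176 0.3623 0.0737] F [-0.7  0.2  0.5] w 0.0660 gf 0.0 t 32.1 tilt [-0.001 -0.001 -1.   ]
```

Call:
step_arm:
  series:
    - {"dx": 0, "dy": 0, "dz": 0, "twist": 0}
    - {"dx": 0, "dy": 0, "dz": 0, "twist": 0}
    - {"dx": 0, "dy": 0, "dz": 0, "twist": 0}
    - {"dx": 0, "dy": 0, "dz": 0, "twist": 0}
    - {"dx": 0, "dy": 0, "dz": 0, "twist": 0}
    - {"dx": 0, "dy": 0, "dz": 0, "twist": 0}
  jaw: -1
  grip_force: 5

```text
time_s: 32.7
ee_pos: [0.518, 0.3636, 0.0749]
tcp_rot: [0.001, -0.234, 0.972, 0.0]
ft_force: [-1.4, 2.0, 2.5]
gripper_width: 0.0359
gripper_force: 5.0
```

Call:
step_arm:
  series:
    - {"dx": 0.18, "dy": 0, "dz": -0.17, "twist": 0}
    - {"dx": 0.16, "dy": 0, "dz": -0.2, "twist": 0}
    - {"dx": 0, "dy": 0, "dz": 0, "twist": 0}

```text
time_s: 33.0
ee_pos: [0.5154, 0.3619, 0.0785]
tcp_rot: [0.001, -0.234, 0.972, 0.0]
ft_force: [3.8, 2.7, -0.5]
gripper_width: 0.036
gripper_force: 5.0
```

Call:
step_arm:
  series:
    - {"dx": 0.14, "dy": 0, "dz": -0.21, "twist": 0}
    - {"dx": 0.13, "dy": 0, "dz": -0.22, "twist": 0}
    - {"dx": 0.12, "dy": 0, "dz": -0.22, "twist": 0}
    - {"dx": 0.11, "dy": 0, "dz": -0.23, "twist": 0}
    - {"dx": 0.1, "dy": 0, "dz": -0.24, "twist": 0}
    - {"dx": 0.04, "dy": 0, "dz": -0.1, "twist": 0}
    - {"dx": 0, "dy": 0, "dz": 0, "twist": 0}
    - {"dx": 0, "dy": 0, "dz": 0, "twist": 0}

```text
time_s: 33.8
ee_pos: [0.5089, 0.3581, 0.0904]
tcp_rot: [-0.0, -0.233, 0.972, -0.0]
ft_force: [0.8, 0.6, -0.9]
gripper_width: 0.0361
gripper_force: 5.0
```

Call:
step_arm:
  series:
    - {"dx": 0, "dy": 0, "dz": 0, "twist": 0}
    - {"dx": 0, "dy": 0, "dz": 0, "twist": 0}
    - {"dx": 0, "dy": 0, "dz": -0.5, "twist": 0}
    - {"dx": 0, "dy": 0, "dz": -0.5, "twist": 0}
    - {"dx": 0, "dy": 0, "dz": -1, "twist": 0}
    - {"dx": 0, "dy": 0, "dz": -1.5, "twist": 0}
    - {"dx": 0.5, "dy": 0, "dz": -2, "twist": 0}
    - {"dx": 1.5, "dy": 0, "dz": -2, "twist": 0}
  grip_force: 20

```text
time_s: 34.6
ee_pos: [0.4915, 0.3495, 0.1664]
tcp_rot: [0.0, -0.233, 0.972, 0.0]
ft_force: [-0.1, 0.2, -1.1]
gripper_width: 0.0356
gripper_force: 20.0
```

Call:
step_arm:
  series:
    - {"dx": 3, "dy": -0.5, "dz": -2.5, "twist": 0}
    - {"dx": 3, "dy": -2, "dz": -2.5, "twist": 0}
    - {"dx": 3, "dy": -3, "dz": -2, "twist": 0}
    - {"dx": 2, "dy": -3.5, "dz": 0, "twist": 0}
    - {"dx": 1, "dy": -4, "dz": 0, "twist": 0}
    - {"dx": 0, "dy": -4, "dz": 0, "twist": 0}
    - {"dx": 0, "dy": -4, "dz": 0, "twist": 0}
    - {"dx": 0, "dy": -4, "dz": 0, "twist": 0}

```text
time_s: 35.4
ee_pos: [0.4977, 0.0706, 0.2363]
tcp_rot: [0.0, -0.234, 0.972, 0.0]
ft_force: [0.7, -0.6, -2.1]
gripper_width: 0.0358
gripper_force: 20.0
```

Call:
step_arm:
  series:
    - {"dx": 0, "dy": -4, "dz": 0, "twist": 0}
    - {"dx": 0, "dy": -3, "dz": 0, "twist": 8}
    - {"dx": 0, "dy": -3, "dz": 0, "twist": 8}
    - {"dx": 0, "dy": -3, "dz": 0, "twist": 8}
    - {"dx": 0, "dy": -3, "dz": 0, "twist": 8}
    - {"dx": 0, "dy": -3, "dz": 0, "twist": 8}
    - {"dx": 0, "dy": -2, "dz": 0, "twist": 8}
    - {"dx": 0, "dy": 0, "dz": 0, "twist": 0}

```text
time_s: 36.2
ee_pos: [0.5386, -0.1294, 0.2359]
tcp_rot: [-0.0, 0.184, 0.983, -0.0]
ft_force: [0.2, -0.1, -2.4]
gripper_width: 0.0358
gripper_force: 20.0
```

```bash
python3 - <<'E'
from h import *
go(*dr(.003,.01),.042,68.7)
E
```

```text
yaw 68.8 twist 0.1 | dx -1.24 dy -12.66 dz 19.39 cm pos [ 0.5386 -0.1294  0.2359] F [ 0.2 -0.1 -2.4] w 0.0358 gf 20.0 t 36.2 tilt [-0.001 -0.001 -1.   ]
```

Call:
step_arm:
  series:
    - {"dx": -0.4, "dy": -3, "dz": 0, "twist": 0}
    - {"dx": -0.4, "dy": -4, "dz": 0, "twist": 0}
    - {"dx": -0.4, "dy": -3.5, "dz": 0, "twist": 0}
    - {"dx": 0, "dy": -2.2, "dz": 2, "twist": 0}
    - {"dx": 0, "dy": 0, "dz": 3, "twist": 0}
    - {"dx": 0, "dy": 0, "dz": 3, "twist": 0}
    - {"dx": 0, "dy": 0, "dz": 3, "twist": 0}
    - {"dx": 0, "dy": 0, "dz": 2, "twist": 0}

```text
time_s: 37.0
ee_pos: [0.5044, -0.2487, 0.1037]
tcp_rot: [-0.001, 0.181, 0.983, 0.001]
ft_force: [-0.0, -0.6, -1.0]
gripper_width: 0.0363
gripper_force: 20.0
```

Call:
step_arm:
  series:
    - {"dx": 0, "dy": 0, "dz": 2, "twist": 0}
    - {"dx": 0, "dy": 0, "dz": 2, "twist": 0}
    - {"dx": 0, "dy": 0, "dz": 0.7, "twist": 0}
    - {"dx": 0, "dy": 0, "dz": 0, "twist": 0}
    - {"dx": 0, "dy": 0, "dz": 0, "twist": 0}

```text
time_s: 37.5
ee_pos: [0.5061, -0.2501, 0.0593]
tcp_rot: [0.001, 0.182, 0.983, -0.0]
ft_force: [0.9, -1.2, -1.7]
gripper_width: 0.0359
gripper_force: 20.0
```

```bash
python3 - <<'E'
from h import *
go(*dr(.003,.01),.040,68.7)
E
```

```text
yaw 69.1 twist 0.4 | dx 0.11 dy -0.23 dz 1.93 cm pos [ 0.5061 -0.2501  0.0593] F [ 0.9 -1.2 -1.7] w 0.0359 gf 20.0 t 37.5 tilt [ 0.001 -0.    -1.   ]
```

Call:
step_arm:
  series:
    - {"dx": 0.1, "dy": -0.2, "dz": 1, "twist": 0.4}
    - {"dx": 0, "dy": 0, "dz": 0.7, "twist": 0}
    - {"dx": 0, "dy": 0, "dz": 0, "twist": 0}
    - {"dx": 0, "dy": 0, "dz": 0, "twist": 0}

```text
time_s: 37.9
ee_pos: [0.5036, -0.2517, 0.041]
tcp_rot: [-0.0, 0.186, 0.983, 0.0]
ft_force: [0.4, 0.1, -1.3]
gripper_width: 0.0357
gripper_force: 20.0
```

Call:
step_arm:
  series:
    - {"dx": 0, "dy": 0, "dz": 0, "twist": 0}
    - {"dx": 0, "dy": 0, "dz": 0.2, "twist": 0}
    - {"dx": 0, "dy": 0, "dz": 0.2, "twist": 0}
    - {"dx": 0.2, "dy": 0, "dz": 0.2, "twist": 0}
    - {"dx": 0, "dy": 0, "dz": 0, "twist": 0}
  grip_force: 4

```text
time_s: 38.4
ee_pos: [0.5019, -0.251, 0.0354]
tcp_rot: [0.0, 0.186, 0.983, -0.0]
ft_force: [-0.6, -0.1, -0.4]
gripper_width: 0.036
gripper_force: 4.0
```

Call:
step_arm:
  series:
    - {"dx": 0.2, "dy": 0, "dz": 0.15, "twist": 0}
    - {"dx": 0.2, "dy": 0, "dz": 0.15, "twist": 0}
    - {"dx": 0.2, "dy": 0, "dz": 0.15, "twist": 0}
    - {"dx": 0.2, "dy": 0, "dz": 0.15, "twist": 0}
    - {"dx": 0.2, "dy": 0, "dz": 0.15, "twist": 0}
    - {"dx": 0.15, "dy": 0, "dz": 0.15, "twist": 0}
    - {"dx": 0, "dy": 0, "dz": 0.4, "twist": 0}
    - {"dx": 0, "dy": 0, "dz": 0, "twist": 0}

```text
time_s: 39.2
ee_pos: [0.4911, -0.2468, 0.0221]
tcp_rot: [0.0, 0.186, 0.983, 0.0]
ft_force: [1.3, 0.1, 1.0]
gripper_width: 0.036
gripper_force: 4.0
```

Call:
step_arm:
  series:
    - {"dx": 0, "dy": 0, "dz": 0.2, "twist": 0}
    - {"dx": 0, "dy": 0, "dz": 0, "twist": 0}

```text
time_s: 39.4
ee_pos: [0.4912, -0.2468, 0.0203]
tcp_rot: [0.0, 0.186, 0.983, 0.0]
ft_force: [0.4, -0.0, 3.2]
gripper_width: 0.0357
gripper_force: 4.0
```

Call:
step_arm:
  series:
    - {"dx": 0, "dy": 0, "dz": 0, "twist": 0}
    - {"dx": 0, "dy": 0, "dz": 0, "twist": 0}
    - {"dx": 0, "dy": 0, "dz": 0, "twist": 0}
    - {"dx": 0, "dy": 0, "dz": -1, "twist": 0}
    - {"dx": 0, "dy": 0, "dz": -3, "twist": 0}
    - {"dx": 0, "dy": 0, "dz": -4, "twist": 0}
    - {"dx": 0, "dy": 0, "dz": -4, "twist": 0}
    - {"dx": 0, "dy": 0, "dz": -4, "twist": 0}
  jaw: 0.2

```text
time_s: 40.2
ee_pos: [0.4909, -0.2466, 0.1825]
tcp_rot: [0.0, 0.186, 0.983, -0.0]
ft_force: [0.6, -0.0, -0.8]
gripper_width: 0.0547
gripper_force: 0.0
```

Call:
step_arm:
  series:
    - {"dx": 0, "dy": 4, "dz": 0, "twist": 0}
    - {"dx": 0, "dy": 4, "dz": 0, "twist": 0}
    - {"dx": 0, "dy": 4, "dz": 0, "twist": 0}
    - {"dx": 0, "dy": 4, "dz": 0, "twist": 0}
    - {"dx": 0, "dy": 4, "dz": 0, "twist": 0}
    - {"dx": 0, "dy": 4, "dz": 0, "twist": 0}
    - {"dx": 0, "dy": 4, "dz": 0, "twist": 0}
    - {"dx": 0, "dy": 0, "dz": 0, "twist": 0}

```text
time_s: 41.0
ee_pos: [0.5946, 0.0181, 0.1808]
tcp_rot: [0.001, 0.183, 0.983, 0.001]
ft_force: [-0.2, -0.9, -0.8]
gripper_width: 0.0547
gripper_force: 0.0
```

```bash
python3 - <<'E'
from h import *
import pickle
go(.437,.103,.15,99)
c=cap('top'); pickle.dump(c,open('top5.pkl','wb'))
cv2.imwrite('pics/c10.png',cv2.resize(c['image'][130:310,200:560],(800,400),interpolation=cv2.INTER_CUBIC))
E
```

```text
yaw 68.9 twist -30.1 | dx 14.24 dy 10.85 dz 3.08 cm pos [0.5946 0.0181 0.1808] F [-0.2 -0.9 -0.8] w 0.0547 gf 0.0 t 41.0 tilt [ 0.002  0.002 -1.   ]
```

View pics/c10.png

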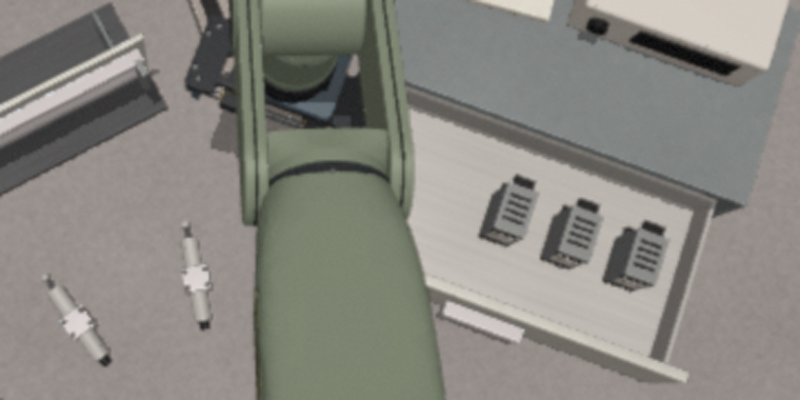

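All three modules stand upright in the drawer, at crop px (515,210), (575,233) and (640,255). The transducers haven't moved: (196,280) and (78,322) in the crop. I'll fetch the near one first.

Call:
step_arm:
  series:
    - {"dx": 2, "dy": 1.5, "dz": 0, "twist": -6}
    - {"dx": 3, "dy": 1.5, "dz": 0, "twist": -6}
    - {"dx": 3, "dy": 1.5, "dz": 0, "twist": -6}
    - {"dx": 3, "dy": 1.5, "dz": 0, "twist": -6}
    - {"dx": 3, "dy": 0, "dz": 0, "twist": -6.7}
    - {"dx": 0, "dy": 0, "dz": 0, "twist": 0}
    - {"dx": 0, "dy": 0, "dz": 0, "twist": 0}
  jaw: 0.45

```text
time_s: 41.75
ee_pos: [0.469, 0.0918, 0.1811]
tcp_rot: [0.001, -0.08, 0.997, -0.0]
ft_force: [1.4, -0.1, 0.4]
gripper_width: 0.0658
gripper_force: 0.0
```

```bash
cat >> h.py <<'E'
def blocks(c):
    g=cv2.cvtColor(c['image'],cv2.COLOR_BGR2GRAY); m=(g>195).astype('uint8')
    n,l,st,ce=cv2.connectedComponentsWithStats(m)
    for i in range(1,n):
        if 35<st[i,4]<140 and 200<ce[i][0]<330 and 215<ce[i][1]<330: print('block',ce[i].round(1),st[i,4],onz(c,*ce[i],.03).round(4))
E
python3 - <<'E'
from h import *
go(.4365,.1025,.006,99.8)
blocks(cap('top'))
E
```

```text
yaw 99.2 twist -0.6 | dx 3.02 dy 1.60 dz 17.51 cm pos [0.469  0.0918 0.1811] F [ 1.4 -0.1  0.4] w 0.0658 gf 0.0 t 41.8 tilt [ 0.002 -0.    -1.   ]
block [234.2 274.9] 83 [0.3889 0.2386 0.03  ]
```

Call:
step_arm:
  series:
    - {"dx": 1.5, "dy": 0.8, "dz": 1, "twist": -0.6}
    - {"dx": 1.5, "dy": 0.7, "dz": 3, "twist": 0}
    - {"dx": 0, "dy": 0, "dz": 4, "twist": 0}
    - {"dx": 0, "dy": 0, "dz": 4, "twist": 0}
    - {"dx": 0, "dy": 0, "dz": 2, "twist": 0}
    - {"dx": 0, "dy": 0, "dz": 0, "twist": 0}
    - {"dx": 0, "dy": 0, "dz": 0, "twist": 0}

```text
time_s: 42.5
ee_pos: [0.4383, 0.1023, 0.0405]
tcp_rot: [0.0, -0.086, 0.996, 0.0]
ft_force: [0.4, -0.1, 0.6]
gripper_width: 0.066
gripper_force: 0.0
```

```bash
python3 - <<'E'
from h import *
go(.4365,.1025,.006,99.8)
E
```

```text
yaw 99.8 twist 0.0 | dx 0.17 dy 0.05 dz 3.45 cm pos [0.4383 0.1023 0.0405] F [ 0.4 -0.1  0.6] w 0.0660 gf 0.0 t 42.5 tilt [ 0.001  0.    -1.   ]
```

Call:
step_arm:
  series:
    - {"dx": 0.15, "dy": 0, "dz": 1.5, "twist": 0}
    - {"dx": 0, "dy": 0, "dz": 1.2, "twist": 0}
    - {"dx": 0, "dy": 0, "dz": 0.4, "twist": 0}
    - {"dx": 0, "dy": 0, "dz": 0, "twist": 0}
    - {"dx": 0, "dy": 0, "dz": 0, "twist": 0}

```text
time_s: 43.0
ee_pos: [0.4366, 0.1024, 0.0103]
tcp_rot: [0.001, -0.086, 0.996, 0.0]
ft_force: [0.2, 0.2, 0.6]
gripper_width: 0.0662
gripper_force: 0.0
```

Call:
step_arm:
  series:
    - {"dx": 0, "dy": 0, "dz": 0, "twist": 0}
    - {"dx": 0, "dy": 0, "dz": 0, "twist": 0}
    - {"dx": 0, "dy": 0, "dz": 0, "twist": 0}
    - {"dx": 0, "dy": 0, "dz": 0, "twist": 0}
    - {"dx": 0, "dy": 0, "dz": 0, "twist": 0}
    - {"dx": 0, "dy": 0, "dz": 0, "twist": 0}
    - {"dx": 0, "dy": 0, "dz": 0, "twist": 0}
  jaw: -1
  grip_force: 15

```text
time_s: 43.7
ee_pos: [0.4355, 0.1023, 0.0093]
tcp_rot: [0.0, -0.086, 0.996, 0.0]
ft_force: [-0.2, 0.4, 1.2]
gripper_width: 0.0298
gripper_force: 15.0
```

Call:
step_arm:
  series:
    - {"dx": 0, "dy": 0, "dz": -1, "twist": 0}
    - {"dx": 0, "dy": 0, "dz": -3, "twist": 0}
    - {"dx": 0, "dy": 0, "dz": -4, "twist": 0}
    - {"dx": 0, "dy": 0, "dz": -4, "twist": 5}
    - {"dx": 0, "dy": 0, "dz": -4, "twist": 8}
    - {"dx": 0, "dy": 0, "dz": -2, "twist": 8}
    - {"dx": 0, "dy": 0, "dz": 0, "twist": 8}
    - {"dx": 0, "dy": 0, "dz": 0, "twist": 2.1}

```text
time_s: 44.5
ee_pos: [0.4355, 0.1022, 0.1907]
tcp_rot: [0.001, 0.185, 0.983, 0.0]
ft_force: [-0.1, -0.9, -0.9]
gripper_width: 0.0298
gripper_force: 15.0
```

```bash
python3 - <<'E'
from h import *
go(*dr(-.01,.075),.024,68.7)
E
```

```text
yaw 68.6 twist -0.1 | dx -17.96 dy -23.99 dz 16.67 cm pos [0.4355 0.1022 0.1907] F [-0.1 -0.9 -0.9] w 0.0298 gf 15.0 t 44.5 tilt [ 0.002  0.    -1.   ]
```

Call:
step_arm:
  series:
    - {"dx": -2, "dy": -3, "dz": 0, "twist": 0}
    - {"dx": -3, "dy": -3.5, "dz": 0, "twist": 0}
    - {"dx": -3, "dy": -3.5, "dz": 0, "twist": 0}
    - {"dx": -3, "dy": -3.5, "dz": 0, "twist": 0}
    - {"dx": -3, "dy": -3.5, "dz": 0, "twist": 0}
    - {"dx": -2.5, "dy": -3.5, "dz": 0, "twist": 0}
    - {"dx": -1.5, "dy": -3.5, "dz": 0, "twist": 0}
    - {"dx": 0, "dy": 0, "dz": 2, "twist": 0}

```text
time_s: 45.3
ee_pos: [0.5185, -0.1918, 0.1716]
tcp_rot: [0.003, 0.186, 0.983, -0.002]
ft_force: [-0.2, 1.3, -1.7]
gripper_width: 0.0297
gripper_force: 15.0
```

Call:
step_arm:
  series:
    - {"dx": 0, "dy": 0, "dz": 3, "twist": 0}
    - {"dx": 0, "dy": 0, "dz": 3, "twist": 0}
    - {"dx": 0, "dy": 0, "dz": 3, "twist": 0}
    - {"dx": 0, "dy": 0, "dz": 2, "twist": 0}
    - {"dx": 0, "dy": 0, "dz": 0, "twist": 0}
    - {"dx": 0, "dy": 0, "dz": 0, "twist": 0}

```text
time_s: 45.9
ee_pos: [0.5167, -0.1867, 0.0598]
tcp_rot: [0.0, 0.184, 0.983, 0.0]
ft_force: [-0.6, 0.2, -0.4]
gripper_width: 0.0298
gripper_force: 15.0
```

```bash
python3 - <<'E'
from h import *
go(*dr(-.01,.075),.026,68.7)
E
```

```text
yaw 68.8 twist 0.1 | dx 0.10 dy -0.02 dz 3.38 cm pos [ 0.5167 -0.1867  0.0598] F [-0.6  0.2 -0.4] w 0.0298 gf 15.0 t 45.9 tilt [ 0. -0. -1.]
```

Call:
step_arm:
  series:
    - {"dx": 0, "dy": 0, "dz": 1.5, "twist": 0}
    - {"dx": 0, "dy": 0, "dz": 1.2, "twist": 0}
    - {"dx": 0, "dy": 0, "dz": 0.4, "twist": 0}
    - {"dx": 0, "dy": 0, "dz": 0.2, "twist": 0}
    - {"dx": 0, "dy": 0, "dz": 0, "twist": 0}
    - {"dx": 0, "dy": 0, "dz": 0, "twist": 0}

```text
time_s: 46.5
ee_pos: [0.5169, -0.1867, 0.0268]
tcp_rot: [0.0, 0.184, 0.983, -0.0]
ft_force: [0.7, 0.3, -1.4]
gripper_width: 0.0303
gripper_force: 15.0
```

Call:
step_arm:
  series:
    - {"dx": 0, "dy": 0, "dz": 0, "twist": 0}
    - {"dx": 0, "dy": 0, "dz": 0, "twist": 0}
    - {"dx": 0, "dy": 0, "dz": 0, "twist": 0}
    - {"dx": 0, "dy": 0, "dz": -1, "twist": 0}
    - {"dx": 0, "dy": 0, "dz": -3, "twist": 0}
    - {"dx": 0, "dy": 0, "dz": -4, "twist": 0}
    - {"dx": 0, "dy": 0, "dz": -4, "twist": 0}
    - {"dx": 0, "dy": 0, "dz": -3, "twist": 0}
  jaw: 0.2

```text
time_s: 47.3
ee_pos: [0.5172, -0.1869, 0.1798]
tcp_rot: [0.002, 0.184, 0.983, -0.0]
ft_force: [0.5, 0.0, 0.9]
gripper_width: 0.0545
gripper_force: 0.0
```

Call:
step_arm:
  series:
    - {"dx": 2, "dy": 4, "dz": 0, "twist": 0}
    - {"dx": 2, "dy": 4, "dz": 0, "twist": -8}
    - {"dx": 2, "dy": 4, "dz": 0, "twist": -8}
    - {"dx": 2, "dy": 4, "dz": 0, "twist": -8}
    - {"dx": 2, "dy": 4, "dz": 0, "twist": -8}
    - {"dx": 2, "dy": 4, "dz": 0, "twist": -8}
    - {"dx": 2, "dy": 4, "dz": 0, "twist": -8}
    - {"dx": 0, "dy": 0, "dz": 0, "twist": -8}

```text
time_s: 48.1
ee_pos: [0.3966, 0.096, 0.1768]
tcp_rot: [-0.001, -0.304, 0.953, 0.001]
ft_force: [1.3, 0.6, -0.4]
gripper_width: 0.0549
gripper_force: 0.0
```

```bash
python3 - <<'E'
from h import *
import pickle
go(.388,.238,.15,125.7)
c=cap('top'); blocks(c); pickle.dump(c,open('top6.pkl','wb'))
E
```

```text
yaw 125.4 twist -0.3 | dx -7.59 dy 12.03 dz 2.68 cm pos [0.3966 0.096  0.1768] F [ 1.3  0.6 -0.4] w 0.0549 gf 0.0 t 48.1 tilt [-0.002  0.001 -1.   ]
block [231.8 259.6] 76 [0.4275 0.2448 0.03  ]
```

The second transducer was knocked aside; its block is now at px (231.8,259.6). I'll measure its axis again, using the first image as a check.

```bash
python3 - <<'E'
from h import *
import pickle
for f,b in(('top.pkl',(234.2,274.8)),('top6.pkl',(231.8,259.6))):
    c=pickle.load(open(f,'rb')); g=cv2.cvtColor(c['image'],cv2.COLOR_BGR2GRAY)
    for th in(150,158):
        m=(g>th).astype('uint8'); n,l,st,ce=cv2.connectedComponentsWithStats(m); i=l[int(round(b[1])),int(round(b[0]))]
        v,u=np.nonzero(l==i); P=np.array([onz(c,a,e,.02)[:2] for a,e in zip(u,v)])
        w,V=np.linalg.eigh(np.cov(P.T)); d=V[:,1]*np.sign(V[0,1]); pr=(P-P.mean(0))@d
        print(f,th,st[i,4],P.mean(0),'axis',np.degrees(np.arctan2(d[1],d[0])),'len',np.ptp(pr),w**.5)
    x,y=[int(k) for k in b]
    if f=='top6.pkl': cv2.imwrite('pics/c11.png',cv2.resize(c['image'][y-45:y+45,x-60:x+60],(800,600),interpolation=cv2.INTER_CUBIC))
E
```

```text
top.pkl 150 250 [0.38962815 0.23980117] axis 35.19179464581397 len 0.09431050069126001 [0.00601944 0.02436583]
top.pkl 158 217 [0.39018416 0.2397188 ] axis 35.24997321543722 len 0.0940278467209481 [0.00570724 0.02332964]
top6.pkl 150 255 [0.42812584 0.24628637] axis 38.598928748734295 len 0.09329298971638528 [0.00614141 0.02425027]
top6.pkl 158 220 [0.42858142 0.24644578] axis 38.89498224800785 len 0.09209878754014314 [0.00581337 0.02323586]
```

View pics/c11.png

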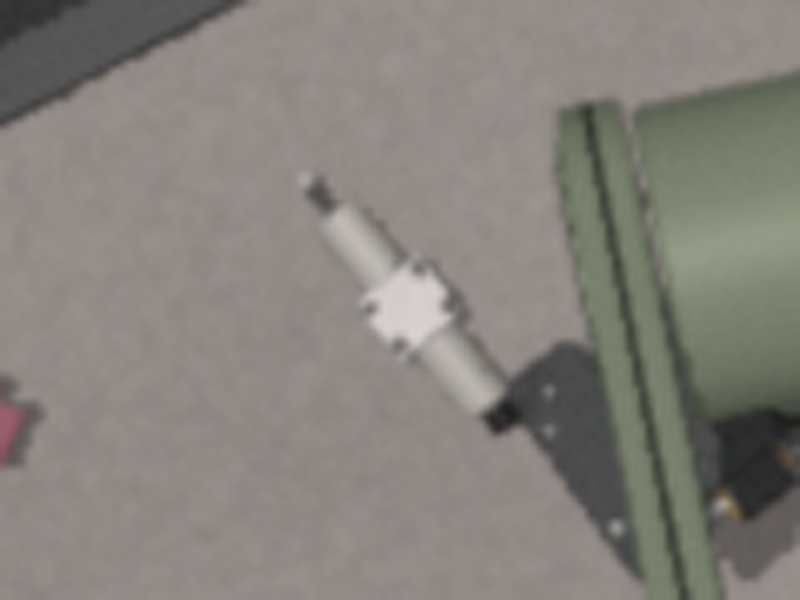

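The transducer lies clear at crop (408,305), axis about 39°, plunger toward the rail.

```bash
python3 - <<'E'
from h import *
go(.427,.2445,.007,128.8)
E
```

```text
yaw 125.6 twist -3.2 | dx -11.56 dy 9.89 dz 17.02 cm pos [0.3989 0.095  0.1772] F [0.3 0.1 0.7] w 0.0548 gf 0.0 t 48.1 tilt [ 0.001  0.    -1.   ]
```

Call:
step_arm:
  series:
    - {"dx": 0, "dy": 0, "dz": 0, "twist": -3.2}
    - {"dx": -3, "dy": 2.5, "dz": 0, "twist": 0}
    - {"dx": -3, "dy": 2.5, "dz": 2, "twist": 0}
    - {"dx": -3, "dy": 2.5, "dz": 3, "twist": 0}
    - {"dx": -2.5, "dy": 2.4, "dz": 4, "twist": 0}
    - {"dx": 0, "dy": 0, "dz": 4, "twist": 0}
    - {"dx": 0, "dy": 0, "dz": 0, "twist": 0}
    - {"dx": 0, "dy": 0, "dz": 0, "twist": 0}
  jaw: 0.45

```text
time_s: 48.95
ee_pos: [0.4304, 0.2401, 0.049]
tcp_rot: [-0.0, -0.325, 0.946, -0.0]
ft_force: [1.2, -0.2, 0.6]
gripper_width: 0.0666
gripper_force: 0.0
```

```bash
python3 - <<'E'
from h import *
go(.427,.2445,.007,128.8)
E
```

```text
yaw 127.9 twist -0.9 | dx -0.01 dy 0.55 dz 4.20 cm pos [0.4304 0.2401 0.049 ] F [ 1.2 -0.2  0.6] w 0.0666 gf 0.0 t 49.0 tilt [-0.001 -0.    -1.   ]
```

Call:
step_arm:
  series:
    - {"dx": 0, "dy": 0.55, "dz": 0.5, "twist": -0.9}
    - {"dx": 0, "dy": 0, "dz": 1.5, "twist": 0}
    - {"dx": 0, "dy": 0, "dz": 1.4, "twist": 0}
    - {"dx": 0, "dy": 0, "dz": 0.5, "twist": 0}
    - {"dx": 0, "dy": 0, "dz": 0, "twist": 0}
    - {"dx": 0, "dy": 0, "dz": 0, "twist": 0}

```text
time_s: 49.55
ee_pos: [0.4274, 0.2451, 0.0107]
tcp_rot: [0.001, -0.333, 0.943, 0.0]
ft_force: [-0.4, -0.1, 0.1]
gripper_width: 0.0663
gripper_force: 0.0
```

Call:
step_arm:
  series:
    - {"dx": 0, "dy": 0, "dz": 0, "twist": 0}
    - {"dx": 0, "dy": 0, "dz": 0, "twist": 0}
    - {"dx": 0, "dy": 0, "dz": 0, "twist": 0}
    - {"dx": 0, "dy": 0, "dz": 0, "twist": 0}
    - {"dx": 0, "dy": 0, "dz": 0, "twist": 0}
    - {"dx": 0, "dy": 0, "dz": 0, "twist": 0}
    - {"dx": 0, "dy": 0, "dz": 0, "twist": 0}
  jaw: -1
  grip_force: 15

```text
time_s: 50.25
ee_pos: [0.4266, 0.2449, 0.0095]
tcp_rot: [0.0, -0.333, 0.943, 0.0]
ft_force: [-0.0, 0.2, 0.5]
gripper_width: 0.0299
gripper_force: 15.0
```

Call:
step_arm:
  series:
    - {"dx": 0, "dy": 0, "dz": -1, "twist": 0}
    - {"dx": 0, "dy": 0, "dz": -3, "twist": 0}
    - {"dx": 0, "dy": 0, "dz": -4, "twist": 4}
    - {"dx": 0, "dy": 0, "dz": -4, "twist": 8}
    - {"dx": 0, "dy": -2, "dz": -4, "twist": 8}
    - {"dx": 0, "dy": -2, "dz": -2, "twist": 8}
    - {"dx": 0, "dy": -2, "dz": 0, "twist": 8}
    - {"dx": 0, "dy": -2, "dz": 0, "twist": 8}

```text
time_s: 51.05
ee_pos: [0.4474, 0.1677, 0.1909]
tcp_rot: [0.001, 0.047, 0.999, 0.0]
ft_force: [0.7, -0.5, -1.3]
gripper_width: 0.0297
gripper_force: 15.0
```

Call:
step_arm:
  series:
    - {"dx": 0, "dy": -3, "dz": 0, "twist": 8}
    - {"dx": 0, "dy": -3, "dz": 0, "twist": 8}
    - {"dx": 0, "dy": 0, "dz": 0, "twist": 0}

```text
time_s: 51.35
ee_pos: [0.4359, 0.1067, 0.1897]
tcp_rot: [-0.001, 0.185, 0.983, -0.001]
ft_force: [0.6, -0.1, -2.3]
gripper_width: 0.03
gripper_force: 15.0
```

```bash
python3 - <<'E'
from h import *
go(*dr(-.01,.145),.026,68.7)
E
```

```text
yaw 68.7 twist -0.0 | dx -18.08 dy -17.42 dz 16.37 cm pos [0.4359 0.1067 0.1897] F [ 0.6 -0.1 -2.3] w 0.0300 gf 15.0 t 51.4 tilt [-0.001 -0.001 -1.   ]
```

Call:
step_arm:
  series:
    - {"dx": -2, "dy": -2, "dz": 0, "twist": 0}
    - {"dx": -3, "dy": -3, "dz": 0, "twist": 0}
    - {"dx": -3, "dy": -3, "dz": 0, "twist": 0}
    - {"dx": -3, "dy": -3, "dz": 0, "twist": 0}
    - {"dx": -3, "dy": -3, "dz": 0, "twist": 0}
    - {"dx": -2.5, "dy": -2.2, "dz": 0, "twist": 0}
    - {"dx": -1.5, "dy": -1.2, "dz": 0, "twist": 0}
    - {"dx": 0, "dy": 0, "dz": 2, "twist": 0}

```text
time_s: 52.15
ee_pos: [0.5462, -0.1197, 0.1716]
tcp_rot: [0.004, 0.184, 0.983, -0.0]
ft_force: [-0.2, 1.2, -1.3]
gripper_width: 0.0299
gripper_force: 15.0
```

Call:
step_arm:
  series:
    - {"dx": 0, "dy": 0, "dz": 3, "twist": 0}
    - {"dx": 0, "dy": 0, "dz": 3, "twist": 0}
    - {"dx": 0, "dy": 0, "dz": 3, "twist": 0}
    - {"dx": 0, "dy": 0, "dz": 2, "twist": 0}
    - {"dx": 0, "dy": 0, "dz": 0, "twist": 0}
    - {"dx": 0, "dy": 0, "dz": 0, "twist": 0}

```text
time_s: 52.75
ee_pos: [0.5432, -0.1171, 0.0599]
tcp_rot: [0.0, 0.183, 0.983, 0.0]
ft_force: [-0.4, -0.0, -1.7]
gripper_width: 0.03
gripper_force: 15.0
```

```bash
python3 - <<'E'
from h import *
go(*dr(-.01,.145),.026,68.7)
E
```

```text
yaw 69.0 twist 0.3 | dx 0.05 dy -0.47 dz 3.39 cm pos [ 0.5432 -0.1171  0.0599] F [-0.4 -0.  -1.7] w 0.0300 gf 15.0 t 52.8 tilt [ 0.  0. -1.]
```

Call:
step_arm:
  series:
    - {"dx": 0, "dy": -0.3, "dz": 1.5, "twist": 0}
    - {"dx": 0, "dy": 0, "dz": 1.2, "twist": 0}
    - {"dx": 0, "dy": 0, "dz": 0.4, "twist": 0}
    - {"dx": 0, "dy": 0, "dz": 0.2, "twist": 0}
    - {"dx": 0, "dy": 0, "dz": 0, "twist": 0}
    - {"dx": 0, "dy": 0, "dz": 0, "twist": 0}

```text
time_s: 53.35
ee_pos: [0.5421, -0.1207, 0.027]
tcp_rot: [0.001, 0.183, 0.983, 0.0]
ft_force: [-0.6, 0.4, -0.9]
gripper_width: 0.0303
gripper_force: 15.0
```

Call:
step_arm:
  series:
    - {"dx": 0, "dy": 0, "dz": 0, "twist": 0}
    - {"dx": 0, "dy": 0, "dz": 0, "twist": 0}
    - {"dx": 0, "dy": 0, "dz": 0, "twist": 0}
    - {"dx": 0, "dy": 0, "dz": -1, "twist": 0}
    - {"dx": 0, "dy": 0, "dz": -3, "twist": 0}
    - {"dx": 0, "dy": 0, "dz": -4, "twist": 0}
    - {"dx": 0, "dy": 0, "dz": -4, "twist": 0}
    - {"dx": 0, "dy": 0, "dz": -4, "twist": 0}
  jaw: 0.15

```text
time_s: 54.15
ee_pos: [0.5415, -0.1206, 0.1889]
tcp_rot: [0.0, 0.183, 0.983, 0.0]
ft_force: [0.5, 0.2, -0.8]
gripper_width: 0.0526
gripper_force: 0.0
```

Call:
step_arm:
  series:
    - {"dx": 3, "dy": 0, "dz": 0, "twist": 0}
    - {"dx": 4, "dy": 3, "dz": 0, "twist": 0}
    - {"dx": 4, "dy": 4, "dz": 0, "twist": 0}
    - {"dx": 4, "dy": 4, "dz": 0, "twist": 0}
    - {"dx": 0, "dy": 4, "dz": 0, "twist": 0}
    - {"dx": 0, "dy": 4, "dz": 0, "twist": 0}
    - {"dx": 0, "dy": 4, "dz": 0, "twist": 0}
    - {"dx": 0, "dy": 0, "dz": 0, "twist": 0}
  jaw: -1

```text
time_s: 54.95
ee_pos: [0.4915, 0.1398, 0.1873]
tcp_rot: [0.001, 0.181, 0.983, 0.001]
ft_force: [-1.3, -0.9, -0.1]
gripper_width: 0.0004
gripper_force: 0.0
```

```bash
python3 - <<'E'
from h import *
import pickle
c=cap('top'); pickle.dump(c,open('top7.pkl','wb'));g=cv2.cvtColor(c['image'],cv2.COLOR_BGR2GRAY)
H,W=g.shape; go(*(dr(-.165,0)),.09,68.7)
# rectify the drawer floor (metric, 2 px/mm->1px=2mm) and list grey modules / bright blocks
lst=[]
for name,z,m in(('dark',.05,(g<140)),('bright',.046,(g>205))):
    n,l,st,ce=cv2.connectedComponentsWithStats(m.astype('uint8'))
    for i in range(1,n):
        if 15<st[i,4]<900:
            p=onz(c,*ce[i],z)[:2]-DC; x,y=p@DN,p@DY
            if abs(x)<.1 and abs(y)<.2: print(name,st[i,4],ce[i].round(0),'drawer x %.3f y %.3f'%(x,y))
print(arm.state()['ee_pos'])
E
```

```text
yaw 69.1 twist 0.4 | dx 1.35 dy -36.80 dz 9.70 cm pos [0.4903 0.1376 0.187 ] F [0.1 0.1 0.3] w 0.0003 gf 0.0 t 55.0 tilt [ 0.001  0.    -1.   ]
dark 525 [428. 225.] drawer x 0.007 y 0.009
dark 27 [396. 221.] drawer x -0.013 y 0.090
dark 605 [457. 235.] drawer x 0.007 y -0.066
dark 30 [367. 232.] drawer x -0.064 y 0.148
dark 653 [486. 245.] drawer x 0.008 y -0.142
dark 35 [394. 240.] drawer x -0.061 y 0.079
[0.49029882 0.13764141 0.18702268]
```

Three modules (y 0.009, -0.066, -0.142) and two transducers (end caps at y 0.148 and 0.079) read inside the drawer. Now I push it shut.

Call:
step_arm:
  series:
    - {"dx": 0.7, "dy": -3, "dz": 0, "twist": 0.4}
    - {"dx": 0.6, "dy": -4.5, "dz": 0, "twist": 0}
    - {"dx": 0, "dy": -4.8, "dz": 0, "twist": 0}
    - {"dx": 0, "dy": -4.8, "dz": 0, "twist": 0}
    - {"dx": 0, "dy": -4.8, "dz": 0, "twist": 0}
    - {"dx": 0, "dy": -4.8, "dz": 0, "twist": 0}
    - {"dx": 0, "dy": -4.8, "dz": 0, "twist": 0}
    - {"dx": 0, "dy": -4.5, "dz": 0, "twist": 0}

```text
time_s: 55.8
ee_pos: [0.3437, -0.1965, 0.1871]
tcp_rot: [0.0, 0.187, 0.982, -0.0]
ft_force: [1.1, 0.5, 0.4]
gripper_width: 0.0005
gripper_force: 0.0
```

Call:
step_arm:
  series:
    - {"dx": 0, "dy": 0, "dz": 0, "twist": 0}
    - {"dx": 0, "dy": 0, "dz": 3, "twist": 0}
    - {"dx": 0, "dy": 0, "dz": 4, "twist": 0}
    - {"dx": 0, "dy": 0, "dz": 2.5, "twist": 0}
    - {"dx": 0, "dy": 0, "dz": 0, "twist": 0}
    - {"dx": 0, "dy": 0, "dz": 0, "twist": 0}

```text
time_s: 56.4
ee_pos: [0.3461, -0.1942, 0.0921]
tcp_rot: [0.0, 0.186, 0.982, 0.0]
ft_force: [0.3, -0.1, 0.8]
gripper_width: 0.0005
gripper_force: 0.0
```

```bash
python3 - <<'E'
from h import *
go(*(dr(-.165,0)),.09,68.7)
E
```

```text
yaw 68.5 twist -0.2 | dx -0.03 dy -0.64 dz 0.21 cm pos [ 0.3461 -0.1942  0.0921] F [ 0.3 -0.1  0.8] w 0.0005 gf 0.0 t 56.4 tilt [ 0.  0. -1.]
```

Call:
step_arm:
  series:
    - {"dx": -1, "dy": 0, "dz": 0, "twist": 0.2}
    - {"dx": -1, "dy": 0, "dz": 0, "twist": 0}
    - {"dx": -0.6, "dy": 0, "dz": 0, "twist": 0}
    - {"dx": -0.4, "dy": 0, "dz": 0, "twist": 0}
    - {"dx": -0.3, "dy": 0, "dz": 0, "twist": 0}
    - {"dx": -0.3, "dy": 0, "dz": 0, "twist": 0}
    - {"dx": -0.3, "dy": 0, "dz": 0, "twist": 0}
    - {"dx": -0.4, "dy": 0, "dz": 0, "twist": 0}

```text
time_s: 57.2
ee_pos: [0.3857, -0.21, 0.0913]
tcp_rot: [-0.001, 0.188, 0.982, 0.0]
ft_force: [-1.6, 1.1, 0.5]
gripper_width: 0.0004
gripper_force: 0.9
```

Call:
step_arm:
  series:
    - {"dx": -0.5, "dy": 0, "dz": 0, "twist": 0}
    - {"dx": -0.6, "dy": 0, "dz": 0, "twist": 0}
    - {"dx": -0.7, "dy": 0, "dz": 0, "twist": 0}
    - {"dx": -0.7, "dy": 0, "dz": 0, "twist": 0}
    - {"dx": -0.7, "dy": 0, "dz": 0, "twist": 0}
    - {"dx": -0.7, "dy": 0, "dz": 0, "twist": 0}
    - {"dx": -0.7, "dy": 0, "dz": 0, "twist": 0}
    - {"dx": -0.7, "dy": 0, "dz": 0, "twist": 0}

```text
time_s: 58.0
ee_pos: [0.4357, -0.23, 0.0914]
tcp_rot: [-0.0, 0.188, 0.982, 0.0]
ft_force: [-1.5, 1.1, 0.6]
gripper_width: 0.0006
gripper_force: 0.9
```

Call:
step_arm:
  series:
    - {"dx": -0.7, "dy": 0, "dz": 0, "twist": 0}
    - {"dx": -0.7, "dy": 0, "dz": 0, "twist": 0}
    - {"dx": -0.7, "dy": 0, "dz": 0, "twist": 0}
    - {"dx": -0.7, "dy": 0, "dz": 0, "twist": 0}
    - {"dx": -0.7, "dy": 0, "dz": 0, "twist": 0}
    - {"dx": -0.7, "dy": 0, "dz": 0, "twist": 0}
    - {"dx": -0.7, "dy": 0, "dz": 0, "twist": 0}
    - {"dx": -0.7, "dy": 0, "dz": 0, "twist": 0}

```text
time_s: 58.8
ee_pos: [0.4878, -0.2507, 0.0914]
tcp_rot: [-0.0, 0.188, 0.982, 0.0]
ft_force: [-1.4, 1.9, -0.2]
gripper_width: 0.0007
gripper_force: 0.9
```

```bash
python3 - <<'E'
from h import *
go(*(dr(.06,0)),.09,68.7)
E
```

```text
yaw 68.3 twist -0.4 | dx -7.27 dy -0.51 dz 0.14 cm pos [ 0.4878 -0.2507  0.0914] F [-1.4  1.9 -0.2] w 0.0007 gf 0.9 t 58.8 tilt [ 0.  0. -1.]
```

Call:
step_arm:
  series:
    - {"dx": -0.7, "dy": 0, "dz": 0, "twist": 0}
    - {"dx": -0.7, "dy": 0, "dz": 0, "twist": 0}
    - {"dx": -0.7, "dy": 0, "dz": 0, "twist": 0}
    - {"dx": -0.7, "dy": 0, "dz": 0, "twist": 0}
    - {"dx": -0.7, "dy": 0, "dz": 0, "twist": 0}
    - {"dx": -0.6, "dy": 0, "dz": 0, "twist": 0}
    - {"dx": -0.5, "dy": 0, "dz": 0, "twist": 0}
    - {"dx": -0.4, "dy": 0, "dz": 0, "twist": 0}

```text
time_s: 59.6
ee_pos: [0.5342, -0.2693, 0.0915]
tcp_rot: [0.0, 0.188, 0.982, -0.0]
ft_force: [-0.9, 2.1, -0.2]
gripper_width: 0.0007
gripper_force: 0.8
```

Call:
step_arm:
  series:
    - {"dx": -0.3, "dy": 0, "dz": 0, "twist": 0}
    - {"dx": -0.3, "dy": 0, "dz": 0, "twist": 0}
    - {"dx": -0.3, "dy": 0, "dz": 0, "twist": 0}
    - {"dx": -0.3, "dy": 0, "dz": 0, "twist": 0}

```text
time_s: 60.0
ee_pos: [0.545, -0.2736, 0.0915]
tcp_rot: [-0.0, 0.188, 0.982, -0.0]
ft_force: [-1.4, 1.5, 0.6]
gripper_width: 0.0003
gripper_force: 0.8
```

Call:
step_arm:
  series:
    - {"dx": -0.3, "dy": 0, "dz": 0, "twist": 0}
    - {"dx": -0.2, "dy": 0, "dz": 0, "twist": 0}
    - {"dx": 0, "dy": 0, "dz": 0, "twist": 0}

```text
time_s: 60.3
ee_pos: [0.5502, -0.2757, 0.0915]
tcp_rot: [0.001, 0.188, 0.982, -0.0]
ft_force: [0.7, -0.3, 0.0]
gripper_width: 0.0004
gripper_force: 0.0
```

Call:
step_arm:
  series:
    - {"dx": -0.2, "dy": 0, "dz": 0, "twist": 0}
    - {"dx": -0.2, "dy": 0, "dz": 0, "twist": 0}
    - {"dx": 0, "dy": 0, "dz": 0, "twist": 0}

```text
time_s: 60.6
ee_pos: [0.5511, -0.276, 0.0915]
tcp_rot: [-0.003, 0.188, 0.982, 0.0]
ft_force: [-5.5, 2.0, 4.1]
gripper_width: 0.0007
gripper_force: 3.4
```

Call:
step_arm:
  series:
    - {"dx": -0.2, "dy": 0, "dz": 0, "twist": 0}
    - {"dx": -0.2, "dy": 0, "dz": 0, "twist": 0}
    - {"dx": 0, "dy": 0, "dz": 0, "twist": 0}

```text
time_s: 60.9
ee_pos: [0.5511, -0.276, 0.0915]
tcp_rot: [-0.007, 0.188, 0.982, 0.001]
ft_force: [-15.7, 6.1, 11.4]
gripper_width: 0.0006
gripper_force: 8.1
```

Call:
step_arm:
  series:
    - {"dx": -0.2, "dy": 0, "dz": 0, "twist": 0}
    - {"dx": -0.2, "dy": 0, "dz": 0, "twist": 0}
    - {"dx": 0, "dy": 0, "dz": 0, "twist": 0}

```text
time_s: 61.2
ee_pos: [0.551, -0.276, 0.0916]
tcp_rot: [-0.011, 0.188, 0.982, 0.002]
ft_force: [-23.4, 8.4, 18.6]
gripper_width: 0.0002
gripper_force: 12.8
```

The drawer is against its stop. I'll back off and check.

Call:
step_arm:
  series:
    - {"dx": 1, "dy": 0, "dz": 0, "twist": 0}
    - {"dx": 2, "dy": 0, "dz": 0, "twist": 0}
    - {"dx": 3, "dy": 0, "dz": 0, "twist": 0}
    - {"dx": 4, "dy": 0, "dz": -2, "twist": 0}
    - {"dx": 3, "dy": 3, "dz": -3, "twist": 0}
    - {"dx": 0, "dy": 4, "dz": -4, "twist": 0}
    - {"dx": 0, "dy": 4, "dz": -4, "twist": 0}
    - {"dx": 0, "dy": 4, "dz": 0, "twist": 0}

```text
time_s: 62.0
ee_pos: [0.4963, -0.1024, 0.2167]
tcp_rot: [0.007, 0.189, 0.982, -0.0]
ft_force: [1.5, -0.2, -1.0]
gripper_width: 0.0005
gripper_force: 0.0
```

Call:
step_arm:
  series:
    - {"dx": 0, "dy": 4, "dz": 0, "twist": 0}
    - {"dx": 0, "dy": 4, "dz": 0, "twist": 0}
    - {"dx": 0, "dy": 4, "dz": 0, "twist": 0}
    - {"dx": 0, "dy": 4, "dz": 0, "twist": 0}
    - {"dx": 0, "dy": 3, "dz": 0, "twist": 0}
    - {"dx": 0, "dy": 0, "dz": 0, "twist": 0}
    - {"dx": 0, "dy": 0, "dz": 0, "twist": 0}

```text
time_s: 62.7
ee_pos: [0.5631, 0.0744, 0.2109]
tcp_rot: [0.0, 0.187, 0.982, -0.0]
ft_force: [-0.9, -0.7, 0.7]
gripper_width: 0.0002
gripper_force: 0.0
```

```bash
python3 - <<'E'
from h import *
import pickle
c=cap('top'); cv2.imwrite('pics/end.png',c['image']); g=cv2.cvtColor(c['image'],cv2.COLOR_BGR2GRAY).astype(int)
s=arm.state(); print(s['ee_pos'],s['ft_force'])
# brightness profile along the drawer axis at z=.112, offset from initial outer face of the panel
o=np.array([.5108,-.2651])
for y in(-.12,-.05,.08,.15):
    print(y,[int(g[tuple(int(round(k)) for k in proj(c,[*(o+t*DN+y*DY),.112])[::-1])]) for t in np.arange(.03,.10,.004)])
blocks(c)
for n,p,z in(('tin',(329,130),.09),('prism',(295,135),.04)):
    d=cv2.absdiff(c['image'],pickle.load(open('top.pkl','rb'))['image'])[p[1]-25:p[1]+28,p[0]-14:p[0]+14]; print(n,(d.max(2)>40).sum())
E
```

```text
[0.56281421 0.07372749 0.21099294] [-0.3778359  0.4777113 -0.5049313]
-0.12 [105, 105, 104, 106, 106, 106, 105, 146, 192, 189, 174, 98, 126, 130, 129, 130, 131, 130]
-0.05 [103, 103, 106, 106, 106, 106, 107, 144, 196, 195, 174, 102, 130, 132, 132, 134, 132, 132]
0.08 [128, 106, 106, 109, 109, 110, 109, 129, 176, 200, 190, 104, 124, 136, 134, 135, 135, 134]
0.15 [108, 109, 109, 109, 106, 108, 108, 140, 186, 198, 187, 100, 122, 136, 133, 132, 133, 134]
tin 714
prism 407
```

```bash
python3 - <<'E'
from h import *
import pickle
c=cap('side'); a=pickle.load(open('side.pkl','rb'))['image']; d=cv2.absdiff(c['image'],a).max(2)
print((d[215:245,335:388]>40).sum())
E
```

```text
40
```

Call:
step_arm:
  series:
    - {"dx": 4, "dy": 0, "dz": 0, "twist": 0}
    - {"dx": 4, "dy": 0, "dz": 0, "twist": 0}
    - {"dx": 4, "dy": 0, "dz": 0, "twist": 0}
    - {"dx": 3, "dy": 0, "dz": 0, "twist": 0}
    - {"dx": 0, "dy": 0, "dz": 0, "twist": 0}
    - {"dx": 0, "dy": 0, "dz": 0, "twist": 0}

```text
time_s: 63.4
ee_pos: [0.4236, 0.1289, 0.2117]
tcp_rot: [0.001, 0.188, 0.982, 0.0]
ft_force: [-0.5, -0.2, 0.5]
gripper_width: 0.0006
gripper_force: 0.0
```

```bash
python3 - <<'E'
from h import *
import pickle
c=cap('top'); a=pickle.load(open('top.pkl','rb'))['image']; d=cv2.absdiff(c['image'],a).max(2)
for p in((329,130),(295,135)): print((d[p[1]-25:p[1]+28,p[0]-14:p[0]+14]>40).sum())
E
```

```text
0
0
```

The tin and the prism are exactly where they started, the drawer is shut and the arm is clear.

```bash
python3 -c "
from bench import arm
print(arm.close_job())"
```

```text
the job is handed in; nothing more can be done
None
```

I handed the job in at about 63 s: all three modules stand in the drawer with both transducers, the drawer is fully shut, and the prism and tin haven't moved; no verdict was shown.

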